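# Move three containers round between balance, stirrer and cold plate

## Task

Move each container on to its next station: the steel beaker from the balance to the middle of the stirrer plate, the amber bottle from the stirrer to the middle of the cold plate, and the white jar from the cold plate to the middle of the balance pan. Each station takes one container, so use the black rubber mat as the free spot; no container may touch the bench itself. Keep them upright, set them down gently without dropping them, and leave the tube rack and the tip box where they are.

Things in the scene. Friction and masses are not known exactly. Their poses are not given: they have to be found in the camera images.
- beaker: Open, empty stainless steel beaker, plain round: 58 mm outside diameter, 80 mm tall (rim flares to 60 mm), wall 2 mm. Starts on the balance. Origin: centre of its underside, z up. About 160 g.
- bottle: Reagent bottle of amber glass with a plain paper label and white screw cap, the tallest of the three: round body 56 mm in diameter up to 85 mm above its foot, then a shoulder and neck, cap 34 mm in diameter, its top at 124 mm. Starts on the stirrer. Origin: centre of its underside, z up. About 250 g.
- jar: Squat closed jar of white plastic with a paper label: body 58 mm in diameter up to 40 mm, then a lid 62 mm in diameter from 40 to 58 mm, which is its top. Starts on the cold plate. Origin: centre of its underside, z up. About 180 g.
- stirrer_top (a point): Magnetic stirrer: white housing 130 x 120 mm with a round white ceramic plate 100 mm in diameter on it and a black knob in front. The point is the centre of the plate's flat top, 46 mm above the bench; z up. It is fixed to the bench and has a different place and yaw at every start.
- balance_pan (a point): Low grey bench balance, 165 x 115 mm, with a rectangular flat steel pan 95 x 100 mm and a small display in front of it. The point is the centre of the pan's top, 28 mm above the bench; z up. The pan is rigid. It is fixed to the bench and has a different place and yaw at every start.
- coldplate_top (a point): Cold plate: round bare aluminium disc 116 mm in diameter on a black foot. The point is the centre of its flat top, 22 mm above the bench; z up. It is fixed to the bench and has a different place and yaw at every start.
- mat_top (a point): Free spot: a square black rubber mat, 110 x 110 mm, empty at the start. The point is the centre of its top, 5 mm above the bench; z up. It is fixed to the bench and has a different place and yaw at every start.
- tuberack: Bystander: loose grey rack with capped sample tubes, 56 x 135 mm (x, y), 85 mm tall. Origin: centre of its underside. Its place changes; leave it there.
- tipbox: Bystander: loose grey pipette-tip box with a clear lid, 83 x 118 mm (x, y), 65 mm tall. Origin: centre of its underside. Its place changes; leave it there.
- table: The white bench top, its surface at z = 0. A thin blue notebook with a pen (under 20 mm high) lies among the things, and larger equipment stands along its back edge (x above 0.76 m) and its sides (y beyond 0.63 m either way).
Things that resemble listed ones, but are neither listed nor needed, are in the scene too. Several things have the shape of the jar; the one meant has the colours described above.

How it is judged (in metres and radians):
At the end, for the whole second after the job is handed in: Beaker on the stirrer plate, bottle on the cold plate and jar on the balance pan, each within 15 mm of the station's point, standing upright on its surface (within 6 mm in height, tilt under 0.1 rad), released and at rest; tube rack and tip box within 20 mm of where they began (horizontal distance between beaker and stirrer_top below 0.015 m and z of beaker in the frame of stirrer_top between -0.006 and 0.006 m and angle between each of beaker, bottle, jar's own z axis and vertical below 0.1 rad and linear speed of each of beaker, bottle, jar below 0.02 m/s and angular speed of each of beaker, bottle, jar below 0.2 rad/s and horizontal distance between bottle and coldplate_top below 0.015 m and z of bottle in the frame of coldplate_top between -0.006 and 0.006 m and horizontal distance between jar and balance_pan below 0.015 m and z of jar in the frame of balance_pan between -0.006 and 0.006 m and distance of each of tuberack, tipbox from where it was at the start of the episode below 0.02 m); the robot touches nothing.
It fails at once if a container touches the bench top (contact force between any of beaker, bottle, jar and table above 0.5 N).
It fails at once if a container is tipped by more than about 35 degrees (angle between any of beaker, bottle, jar's own z axis and vertical above 0.6 rad).
It fails at once if a container is dropped or slammed down (moves at more than 0.6 m/s with its underside within 60 mm of the bench) ((height (world z) of beaker below 0.06 m and linear speed of beaker above 0.6 m/s) or (height (world z) of bottle below 0.06 m and linear speed of bottle above 0.6 m/s) or (height (world z) of jar below 0.06 m and linear speed of jar above 0.6 m/s)).
It fails at once if the tube rack or the tip box is pushed more than 20 mm from its place (distance of any of tuberack, tipbox from where it was at the start of the episode above 0.02 m).
It also fails if it takes over 128 s, if anything falls off the work surface, if the arm or the gripper's body presses on something with over 40 N, if the wrist force passes 120 N, or if a joint passes its speed limit or range.

## Robot

A 6-joint arm with a two-finger parallel gripper is mounted at the origin on the work surface. World frame = base frame: x ahead of the robot, y to its left, z up, the work surface at z = 0. Lengths are in mm, angles in rad, forces in N, time in s.
With the tool pointing down it reaches from about 375 to 750 mm from the base axis. Payload 9 kg.
Tool frame: the origin (TCP) lies between the finger pads; the fingertips stand 17 mm ahead of it and the grasp point (between the pads) lies 2 mm behind it; z points along the fingers, x is the direction in which the jaws open and shut, and the axes are right-handed (so a half turn about z gives the same grasp; the last joint's range is limited). The gripper opens to 85 mm and grips with 20 to 120 N. Pads are 22 mm wide; open, the fingers measure 114 mm over their backs; the gripper's body (76 mm by 85 mm) begins 54 mm behind the grasp point. The pads swing forward as they close: fully open they stand 13 mm farther back than shut.
Start: joints at [0.977, 0.104, 0.097, 1.564, 0, 1.353], TCP at [220.217, 558.16, 221.231] pointing down, gripper open.
Joint ranges: [-2.99, 2.99], [-0.84, 1.86], [-1.1, 1.16], [-1.84, 2.11], [-1.51, 1.56], [-3.14, 3.14]. Speed limits (rad/s): [2.22, 2.22, 2.57, 3.14, 3.14, 3.14].

## Interface

Orientations are given as [roll, pitch, yaw] about the fixed x, y, z axes, in that order (R = Rz(yaw) Ry(pitch) Rx(roll)).
In Python, from workcell import manip gives the robot as it stands.
- The arm moves only by the tool move_arm, never from a script. Its argument "moves" is a list of rows, each an object of numbers: "tx", "ty", "tz": the shift along the tool's x, y, z in mm; "wx", "wy", "wz": the turn, a rotation vector about the tool's x, y, z in degrees. In form: [{"tx": .., "ty": .., "tz": .., "wx": .., "wy": .., "wz": ..}, ...]. A call has exactly 8 rows; each row is the pose to reach, as a shift and turn from the pose commanded when the call began, along the tool's axes at that moment; what a row does not reach only later rows make up. A row lasts 1/8 s, in which the tool goes at most 62.5 mm and 10.7 degrees, less where a joint would pass 70% of its speed; a pose out of reach is approached as far as the arm can. A call with a gripper value outside its range is refused whole. "grip" is the finger opening in mm, from 0 to 85.4, set as the call begins (left out, the last holds). The fingers move at their own pace and stop on an object; the grip force is fixed at half the most. Time passes only in rows, so rows that repeat a pose let the fingers close, or fill a call up. It gives the time, the measured TCP pose, the force and the opening at its end, in the units of the state.
- manip.observe(): the state, without advancing time (a new reading comes with each control period).
- manip.snapshot(name): name is "scene" or "top" or "wrist"; returns the picture (480x640x3 uint8, red, green, blue); there is no depth.
- manip.get_calibration(name): a dict with "fov_y" (degrees; the focal length in pixels is half the picture's height over the tangent of half this angle, whatever the lens; pixels are square), "cx", "cy" (the principal point, pixels), "xyz" and "attitude" of the camera in the world; the wrist camera has in their place "hand_eye" (4x4, takes a point from camera to tool coordinates, whose origin is the TCP and whose axes are the tool frame's). Camera axes: x right, y down, z forward; pixel columns grow to the right and rows downward; lengths in mm; the calibration is good to about 2 mm. A picture is of the moment at which its call begins: read the wrist's pose just before it. get_calibration takes no time and is no camera call.
- manip.finish_job(): hands the job in, once; it reports no verdict.
The state is a dict: "t": time; "qpos": joint angles; "qd": joint speeds; "joint_efforts": joint torques, N m; "eef_pos": TCP position; "ee_rot": TCP orientation; "ft_force": force on the tool from outside, world axes, zero at the start; "wrist_torque": the same for the moment, N m; "grip_width": finger opening in mm.
Only numpy, scipy, OpenCV 4.12 (cv2) and the standard library are available. Lean on these libraries where they do the work, as an engineer would, in place of code of your own. Each camera call takes 0.05 s, during which the arm holds its last target. There are 200 camera calls.

## Working session

There is one attempt and no reset: what is moved stays moved. The work goes in short steps, Python scripts to look and compute and a tool call to move; the robot and the scene stay as the last step left them, time stands still between calls to the robot, and variables do not carry over. Pictures are saved under pics/ and viewed, about 12 in all and at most 16, crops included, and the job is handed in when it is done.

Besides the shell and the picture viewer there is one more tool, called in YAML: its name, and indented under it one key for each argument. move_arm: Moves the arm, as the interface text tells. Its arguments: {"type":"object","properties":{"moves":{"type":"array"},"grip":{"type":"number"}},"required":["moves"]}

```bash
ls; mkdir -p pics; python3 - <<'E'
from workcell import manip
import cv2
for n in("top","scene"):
    im=manip.snapshot(n); cv2.imwrite(f"pics/{n}0.png",im[:,:,::-1])
    print(n,manip.get_calibration(n))
print(manip.get_calibration("wrist"))
print(manip.observe())
E
```

```text
pics
top {'fov_y': 55.99073626864558, 'cx': 316.00642118916704, 'cy': 235.5292838841008, 'xyz': array([ 259.50523217,   30.27748385, 1082.52037508]), 'attitude': array([-2.94510649, -0.01903235, -1.55048859])}
scene {'fov_y': 44.29361195337899, 'cx': 323.63766997565665, 'cy': 233.27971776304796, 'xyz': array([1372.760092  ,  887.80488039,  995.38420114]), 'attitude': array([-2.20079048,  0.02250814,  2.32164398])}
{'fov_y': 69.49322636309881, 'cx': 322.8105959182498, 'cy': 248.51281970546563, 'hand_eye': array([[ 9.99999896e-01,  3.49028262e-04,  2.94108486e-04,
         3.27640546e-01],
       [-4.14635147e-04,  9.64044803e-01,  2.65739431e-01,
        -6.69067392e+01],
       [-1.90783186e-04, -2.65739525e-01,  9.64044848e-01,
        -1.52331244e+02],
       [ 0.00000000e+00,  0.00000000e+00,  0.00000000e+00,
         1.00000000e+00]])}
{'t': 0.1, 'qpos': array([9.77313154e-01, 1.04635389e-01, 9.65610615e-02, 1.56391721e+00,
       7.15100800e-06, 1.35308594e+00]), 'qd': array([-0.00033274, -0.00073901,  0.00248378, -0.00112187,  0.0002557 ,
       -0.00043288]), 'joint_efforts': array([ 5.35937055e-03, -5.58208930e+01,  5.04718065e+01,  1.31052156e-02,
       -2.34299732e-04,  2.61510741e-05]), 'eef_pos': array([220.01136566, 557.8722884 , 220.51027622]), 'ee_rot': array([-3.14132751e+00,  1.16545080e-03,  1.19502369e+00]), 'ft_force': array([-0.12365582, -0.51848145, -0.09979873]), 'wrist_torque': array([-0.03307177,  0.01023644, -0.02081142]), 'grip_width': 85.1706863312788}
```

View pics/top0.png

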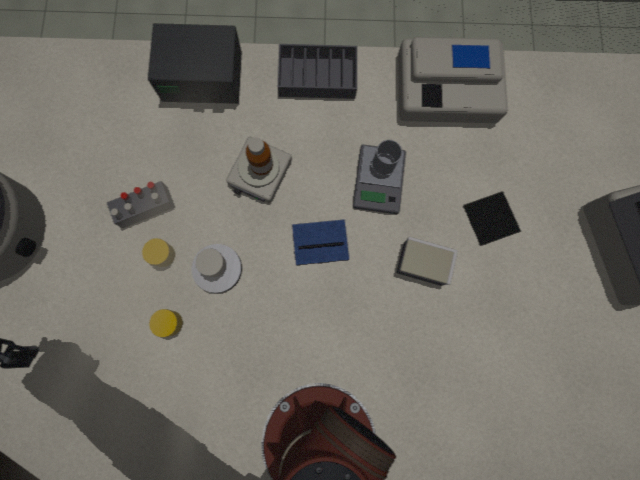

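View pics/scene0.png

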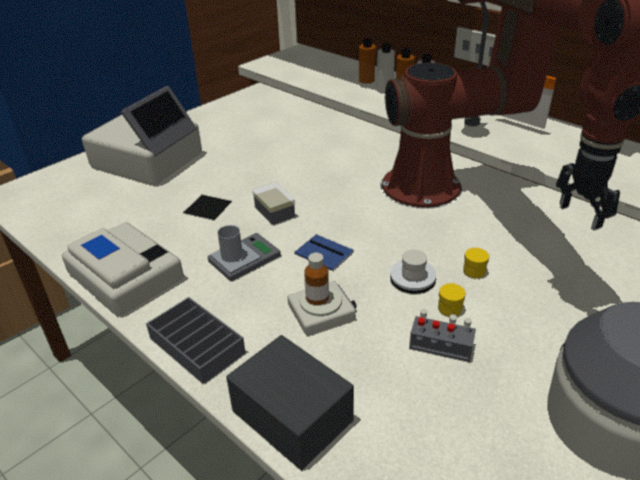

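Candidates: white jar at top (210,262) on the cold plate; the yellow jars at (157,251) and (164,323) are decoys. Beaker is at (388,155) on the balance; bottle at (259,155) on the stirrer. I'll check with an enlarged crop.

```bash
cat > h.py <<'E'
from workcell import manip
import numpy as np, cv2
from scipy.spatial.transform import Rotation as R
def cam(n,s=None):
    c=manip.get_calibration(n); f=240/np.tan(np.radians(c['fov_y']/2))
    if n=='wrist':
        s=s or manip.observe(); H=c['hand_eye']; T=R.from_euler('xyz',s['ee_rot']).as_matrix()
        return f,c['cx'],c['cy'],T@H[:3,:3],s['eef_pos']+T@H[:3,3]
    return f,c['cx'],c['cy'],R.from_euler('xyz',c['attitude']).as_matrix(),np.array(c['xyz'])
def ray(C,u,v,z):
    f,cx,cy,M,p=C; d=M@np.array([(u-cx)/f,(v-cy)/f,1]); return p+d*(z-p[2])/d[2]
def proj(C,P):
    f,cx,cy,M,p=C; q=(np.atleast_2d(P)-p)@M; return np.c_[cx+f*q[:,0]/q[:,2],cy+f*q[:,1]/q[:,2]]
def circ(x,y,z,r,n=48):
    a=np.linspace(0,2*np.pi,n); return np.c_[x+r*np.cos(a),y+r*np.sin(a),np.full(n,z)]
E
python3 - <<'E'
from h import *
C=cam('top')
for n,u,v,z in [('stir',259,169,46),('cap',256,146,170),('rim',388,151,108),('pan',383,165,28),('cold',217,268,22),('jar',210,261,80),('mat',492,218,5),('rack',141,204,40),('tip',430,261,65)]:
    print(n,ray(C,u,v,z).round(1))
S=cam('scene')
for n,u,v,z in [('cap',316,260,170),('rim',230,232,108),('cold',413,275,22),('jar',414,259,80),('mat',208,207,5)]: print(n,ray(S,u,v,z).round(1))
im=cv2.imread('pics/top0.png')
a=cv2.resize(im[120:300,180:420],None,fx=3.33,fy=3.33,interpolation=cv2.INTER_CUBIC)
cv2.imwrite('pics/c0.png',a)
E
```

```text
stir [626.1 155.2  46. ]
cap [633.7 149.  170. ]
rim [ 655.5 -145.4  108. ]
pan [ 651.1 -147.1   28. ]
cold [387.5 245.6  22. ]
jar [395.9 250.4  80. ]
mat [ 529.1 -420.     5. ]
rack [533.6 430.9  40. ]
tip [ 409.4 -246.5   65. ]
cap [643.1 158.1 170. ]
rim [ 651.6 -142.8  108. ]
cold [393.1 254.4  22. ]
jar [400.2 257.8  80. ]
mat [ 528.4 -415.     5. ]
```

View pics/c0.png

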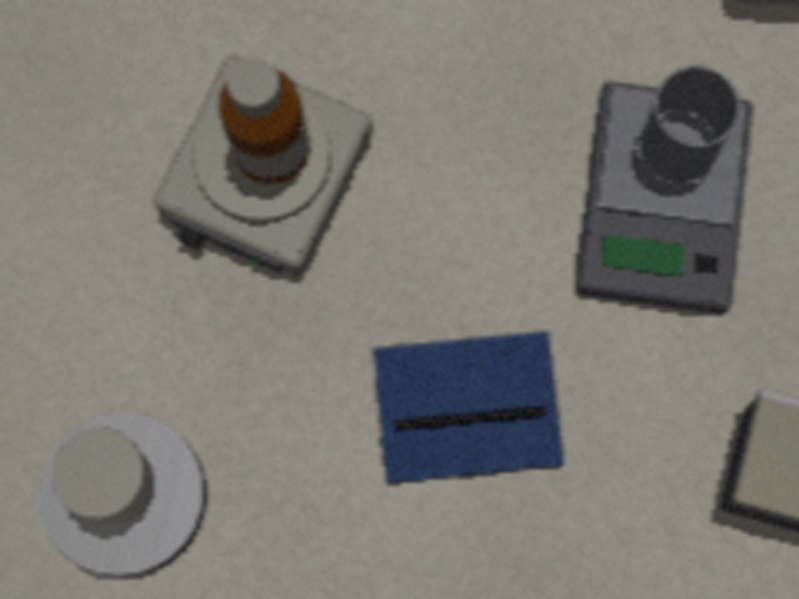

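```bash
cat > plan.py <<'E'
import sys
from h import *
def plan(P,yaw=np.pi/2):
    s=manip.observe(); T=R.from_euler('xyz',s['ee_rot'])
    G=R.from_euler('xyz',[np.pi,0,yaw])
    return T.inv().apply(np.array(P)-s['eef_pos']).round(1),np.degrees((T.inv()*G).as_rotvec()).round(2)
if __name__=='__main__':
    print(*plan([float(a) for a in sys.argv[1:4]]))
E
python3 plan.py 390 250 250
```

```text
[-224.   271.1  -29.3] [ -0.03   0.06 -21.53]
```

move_arm:
  moves:
    - {"tx": -20, "ty": 24, "tz": -6, "wz": -3}
    - {"tx": -55, "ty": 66, "tz": -15, "wz": -8}
    - {"tx": -92, "ty": 112, "tz": -25, "wz": -13}
    - {"tx": -130, "ty": 157, "tz": -29, "wz": -17}
    - {"tx": -168, "ty": 203, "tz": -29, "wz": -20}
    - {"tx": -200, "ty": 242, "tz": -29, "wz": -21.5}
    - {"tx": -218, "ty": 264, "tz": -29, "wz": -21.5}
    - {"tx": -224, "ty": 271, "tz": -29, "wz": -21.5}

```text
validation failed for argument at $.mo...
```

```bash
cat > look.py <<'E'
import sys
from h import *
s=manip.observe(); im=manip.snapshot('wrist'); cv2.imwrite(f'pics/{sys.argv[1]}.png',im[:,:,::-1])
np.save(f'pics/{sys.argv[1]}.npy',np.r_[s['eef_pos'],s['ee_rot']]); print(s['t'],s['eef_pos'].round(1),s['ee_rot'].round(4),s['grip_width'])
E
python3 look.py w1; python3 plan.py 626 155 290
```

```text
0.1 [220.  557.9 220.5] [-3.1413e+00  1.2000e-03  1.1950e+00] 85.1706863312788
[-225.8  525.5  -69.3] [-2.000e-02  6.000e-02 -2.153e+01]
```

View pics/w1.png

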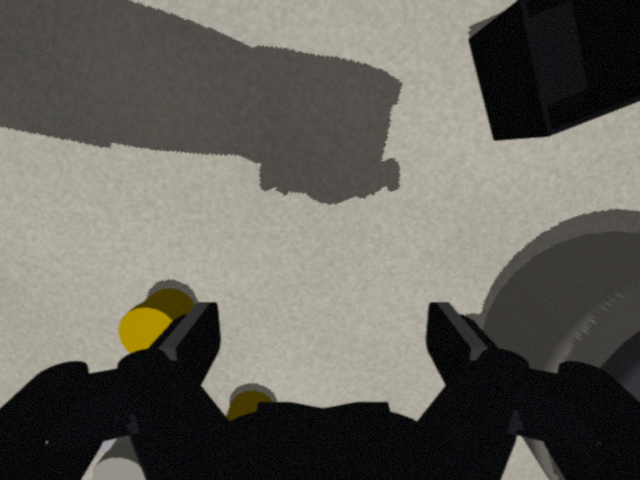

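Arm hasn't moved (the call was refused; all six fields are probably required).

move_arm:
  moves:
    - {"tx": -20, "ty": 24, "tz": -6, "wx": 0, "wy": 0, "wz": -3}
    - {"tx": -55, "ty": 66, "tz": -15, "wx": 0, "wy": 0, "wz": -8}
    - {"tx": -92, "ty": 112, "tz": -25, "wx": 0, "wy": 0, "wz": -13}
    - {"tx": -130, "ty": 157, "tz": -29, "wx": 0, "wy": 0, "wz": -17}
    - {"tx": -168, "ty": 203, "tz": -29, "wx": 0, "wy": 0, "wz": -20}
    - {"tx": -200, "ty": 242, "tz": -29, "wx": 0, "wy": 0, "wz": -21.5}
    - {"tx": -218, "ty": 264, "tz": -29, "wx": 0, "wy": 0, "wz": -21.5}
    - {"tx": -224, "ty": 271, "tz": -29, "wx": 0, "wy": 0, "wz": -21.5}

```text
t: 1.15
eef_pos: [390.7, 249.1, 250.0]
ee_rot: [-3.141, 0.0, 1.568]
ft_force: [0.2, 0.1, -0.6]
grip_width: 85.8
```

```bash
python3 look.py w2; python3 plan.py 626 155 290
```

```text
1.15 [390.7 249.1 250. ] [-3.1415  0.      1.5679] 85.76791301520178
[-93.6 235.5 -39.9] [-0.    0.01 -0.13]
```

View pics/w2.png

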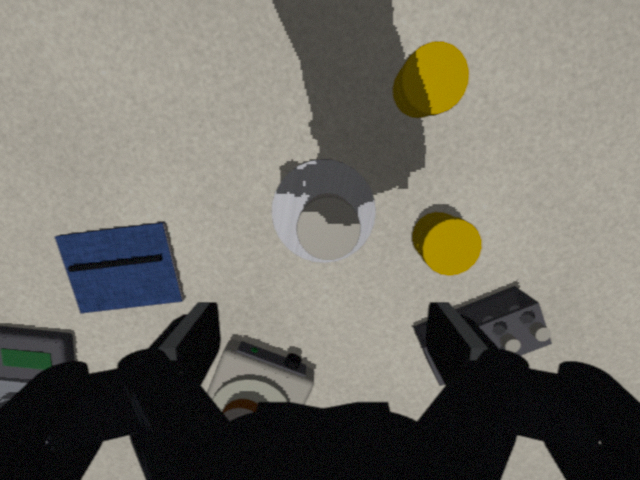

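Disc at about (324,209), jar lid at (328,228); the spans (104 px, 65 px) fit the given diameters. On to the stirrer.

move_arm:
  moves:
    - {"tx": -7, "ty": 18, "tz": -6, "wx": 0, "wy": 0, "wz": 0}
    - {"tx": -22, "ty": 55, "tz": -15, "wx": 0, "wy": 0, "wz": 0}
    - {"tx": -41, "ty": 104, "tz": -25, "wx": 0, "wy": 0, "wz": 0}
    - {"tx": -60, "ty": 152, "tz": -35, "wx": 0, "wy": 0, "wz": 0}
    - {"tx": -77, "ty": 195, "tz": -40, "wx": 0, "wy": 0, "wz": 0}
    - {"tx": -88, "ty": 222, "tz": -40, "wx": 0, "wy": 0, "wz": 0}
    - {"tx": -92, "ty": 233, "tz": -40, "wx": 0, "wy": 0, "wz": 0}
    - {"tx": -94, "ty": 235, "tz": -40, "wx": 0, "wy": 0, "wz": 0}

```text
t: 2.2
eef_pos: [624.7, 157.1, 289.8]
ee_rot: [-3.141, -0.0, 1.571]
ft_force: [-0.7, -0.3, 0.2]
grip_width: 85.2
```

```bash
python3 look.py w3; python3 plan.py 650 -147 250; python3 - <<'E'
from h import *
a=np.load('pics/w2.npy'); C=cam('wrist',dict(eef_pos=a[:3],ee_rot=a[3:]))
print(ray(C,324,209,22),ray(C,328,228,80),ray(C,324,209,80))
E
```

```text
2.2 [624.7 157.1 289.8] [-3.1407e+00 -2.0000e-04  1.5711e+00] 85.18713643596193
[-303.9   25.4   40.1] [-0.03 -0.01  0.02]
[383.40291626 250.65053294  22.        ] [392.50800168 254.24487407  80.        ] [374.32930027 250.47044078  80.        ]
```

View pics/w3.png

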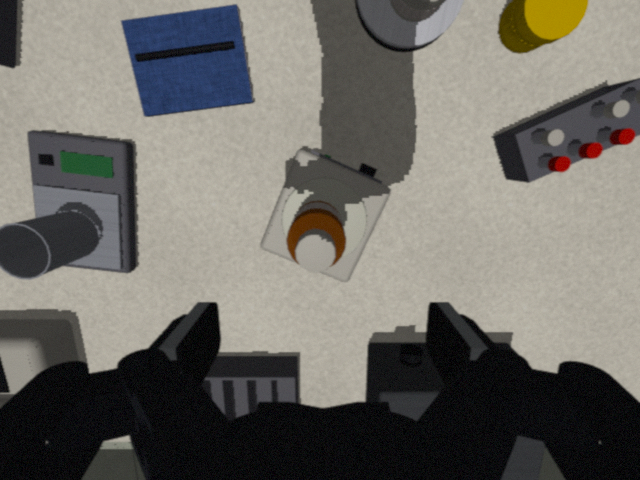

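Bottle cap at (315,252), stirrer plate about (324,219), 86 px across, as expected. On to the balance.

move_arm:
  moves:
    - {"tx": -20, "ty": 3, "tz": 0, "wx": 0, "wy": 0, "wz": 0}
    - {"tx": -65, "ty": 8, "tz": 0, "wx": 0, "wy": 0, "wz": 0}
    - {"tx": -120, "ty": 14, "tz": 0, "wx": 0, "wy": 0, "wz": 0}
    - {"tx": -180, "ty": 19, "tz": 10, "wx": 0, "wy": 0, "wz": 0}
    - {"tx": -235, "ty": 23, "tz": 25, "wx": 0, "wy": 0, "wz": 0}
    - {"tx": -280, "ty": 25, "tz": 35, "wx": 0, "wy": 0, "wz": 0}
    - {"tx": -300, "ty": 25, "tz": 40, "wx": 0, "wy": 0, "wz": 0}
    - {"tx": -304, "ty": 25, "tz": 40, "wx": 0, "wy": 0, "wz": 0}

```text
t: 3.25
eef_pos: [649.3, -148.5, 250.2]
ee_rot: [-3.141, -0.0, 1.569]
ft_force: [0.3, 0.6, 0.3]
grip_width: 85.4
```

```bash
python3 look.py w4; python3 - <<'E'
from h import *
a=np.load('pics/w3.npy'); C=cam('wrist',dict(eef_pos=a[:3],ee_rot=a[3:]))
print(ray(C,324,219,46),ray(C,315,252,170))
E
```

```text
3.25 [ 649.3 -148.5  250.2] [-3.1413e+00 -4.0000e-04  1.5689e+00] 85.36421901066151
[631.38885488 158.78322826  46.        ] [635.79964198 150.97949108 170.        ]
```

View pics/w4.png

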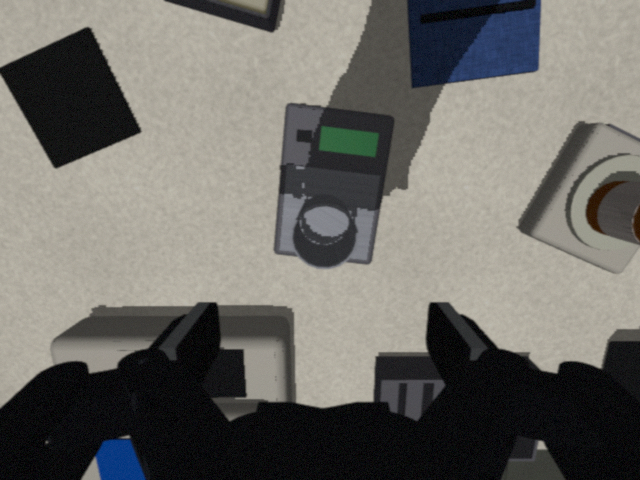

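```bash
python3 - <<'E'
import cv2
from h import *
a=np.load('pics/w4.npy'); C=cam('wrist',dict(eef_pos=a[:3],ee_rot=a[3:]))
im=cv2.imread('pics/w4.png'); k=4
c=cv2.resize(im[95:275,260:410],None,fx=4,fy=3.3333*1.0,interpolation=cv2.INTER_CUBIC)
c=cv2.resize(im[125:275,260:400],None,fx=k,fy=k,interpolation=cv2.INTER_CUBIC)
c=np.uint8(255*(c/255.)**.55)
b=ray(C,324,233,108); print(b)
for z in(108,): cv2.polylines(c,[np.int32((proj(C,circ(b[0],b[1],z,30))-[260,125])*k+k/2)],True,(0,0,255),1)
cv2.imwrite('pics/c1.png',c)
E
```

```text
[ 649.58088078 -147.19432116  108.        ]
```

View pics/c1.png

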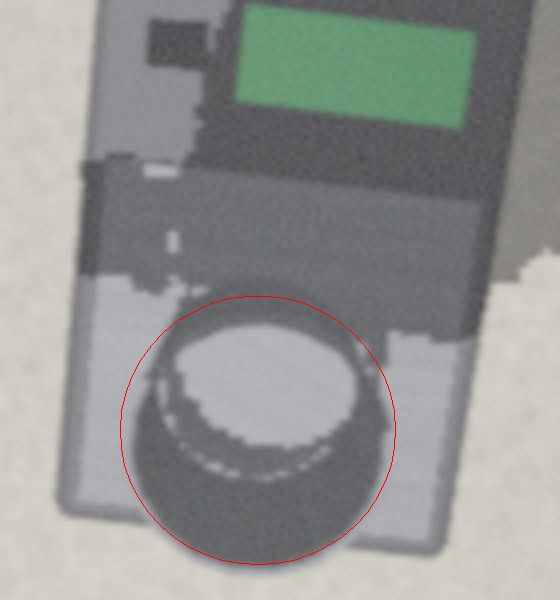

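```bash
python3 - <<'E'
from h import *
a=np.load('pics/w4.npy'); C=cam('wrist',dict(eef_pos=a[:3],ee_rot=a[3:]))
print('pan',ray(C,328.2,213.4,28),'rim',ray(C,324.8,236,108))
P=[ray(C,260+u/4,125+v/4,28) for u,v in[(75,510),(437,548),(485,200),(97,160)]]
print(np.round(P,1),[np.linalg.norm(P[i]-P[i-1]).round(1) for i in range(4)])
print('mat',[ray(C,*p,5).round(1) for p in [(0,67),(90,27),(140,131),(55,168)]])
T=cam('top'); print('pan top',ray(T,381.8,166.6,28))
E
python3 plan.py 651 -147 84
```

```text
pan [ 645.8711381  -142.30376408   28.        ] rim [ 652.26913809 -146.49632128  108.        ]
[[ 690.2 -197.9   28. ]
 [ 701.6  -95.6   28. ]
 [ 604.9  -86.1   28. ]
 [ 594.4 -188.7   28. ]] [np.float64(96.3), np.float64(102.9), np.float64(97.2), np.float64(103.1)]
mat [array([ 495.5, -484. ,    5. ]), array([ 458.9, -383.7,    5. ]), array([ 558.9, -347.2,    5. ]), array([ 598. , -447.9,    5. ])]
pan top [ 646.85181283 -144.1031791    28.        ]
[  1.    1.4 166.7] [ 0.02 -0.01 -0.05]
```

Pan measures about 97×103 mm (should be 95×100) with its centre near (646,-143). The beaker is at (652,-147) and the mat centre at (528,-416), consistent with the top view. Descending on the beaker.

move_arm:
  moves:
    - {"tx": 1, "ty": 2, "tz": 20, "wx": 0, "wy": 0, "wz": 0}
    - {"tx": 1, "ty": 2, "tz": 55, "wx": 0, "wy": 0, "wz": 0}
    - {"tx": 1, "ty": 2, "tz": 95, "wx": 0, "wy": 0, "wz": 0}
    - {"tx": 1, "ty": 2, "tz": 130, "wx": 0, "wy": 0, "wz": 0}
    - {"tx": 1, "ty": 2, "tz": 155, "wx": 0, "wy": 0, "wz": 0}
    - {"tx": 1, "ty": 2, "tz": 166, "wx": 0, "wy": 0, "wz": 0}
    - {"tx": 1, "ty": 2, "tz": 169, "wx": 0, "wy": 0, "wz": 0}
    - {"tx": 1, "ty": 2, "tz": 169, "wx": 0, "wy": 0, "wz": 0}

```text
t: 4.3
eef_pos: [652.6, -146.6, 82.5]
ee_rot: [3.14, 0.001, 1.571]
ft_force: [-0.2, -0.2, 1.1]
grip_width: 85.3
```

move_arm:
  grip: 45
  moves:
    - {"tx": 0, "ty": 0, "tz": 0, "wx": 0, "wy": 0, "wz": 0}
    - {"tx": 0, "ty": 0, "tz": 0, "wx": 0, "wy": 0, "wz": 0}
    - {"tx": 0, "ty": 0, "tz": 0, "wx": 0, "wy": 0, "wz": 0}
    - {"tx": 0, "ty": 0, "tz": 0, "wx": 0, "wy": 0, "wz": 0}
    - {"tx": 0, "ty": 0, "tz": 0, "wx": 0, "wy": 0, "wz": 0}
    - {"tx": 0, "ty": 0, "tz": 0, "wx": 0, "wy": 0, "wz": 0}
    - {"tx": 0, "ty": 0, "tz": 0, "wx": 0, "wy": 0, "wz": 0}
    - {"tx": 0, "ty": 0, "tz": 0, "wx": 0, "wy": 0, "wz": 0}

```text
t: 5.3
eef_pos: [652.9, -147.4, 82.8]
ee_rot: [3.139, 0.001, 1.57]
ft_force: [1.1, -0.6, 6.0]
grip_width: 55.2
```

```bash
python3 plan.py 528 -416 141
```

```text
[-268.8 -124.5  -58.2] [ 0.14  0.06 -0.04]
```

move_arm:
  moves:
    - {"tx": 0, "ty": 0, "tz": -3, "wx": 0, "wy": 0, "wz": 0}
    - {"tx": 0, "ty": 0, "tz": -12, "wx": 0, "wy": 0, "wz": 0}
    - {"tx": 0, "ty": 0, "tz": -25, "wx": 0, "wy": 0, "wz": 0}
    - {"tx": 0, "ty": 0, "tz": -40, "wx": 0, "wy": 0, "wz": 0}
    - {"tx": 0, "ty": 0, "tz": -55, "wx": 0, "wy": 0, "wz": 0}
    - {"tx": 0, "ty": 0, "tz": -66, "wx": 0, "wy": 0, "wz": 0}
    - {"tx": 0, "ty": 0, "tz": -70, "wx": 0, "wy": 0, "wz": 0}
    - {"tx": 0, "ty": 0, "tz": -70, "wx": 0, "wy": 0, "wz": 0}

```text
t: 6.3
eef_pos: [651.9, -146.8, 151.3]
ee_rot: [3.141, -0.0, 1.57]
ft_force: [0.3, -0.2, -2.1]
grip_width: 55.3
```

```bash
python3 look.py w5; python3 plan.py 528 -416 150
```

```text
6.3 [ 651.9 -146.8  151.3] [ 3.1414 -0.      1.5702] 55.31314404046993
[-269.3 -123.6    0.7] [-0.03 -0.02 -0.03]
```

View pics/w5.png

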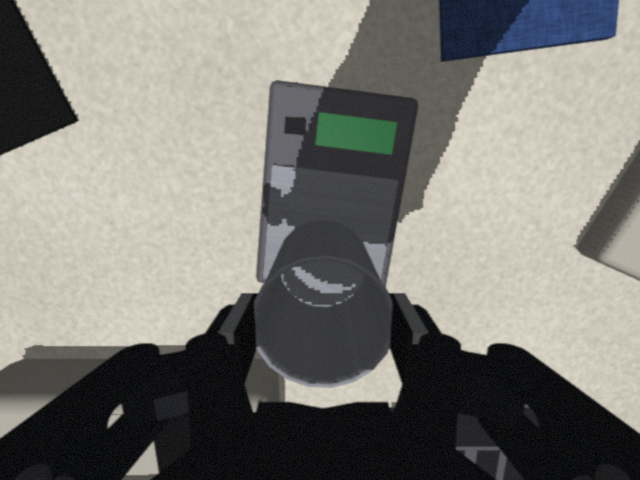

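Beaker held (centre about u=323, weight about 2 N). Carrying it to the mat.

move_arm:
  moves:
    - {"tx": -14, "ty": -6, "tz": 0, "wx": 0, "wy": 0, "wz": 0}
    - {"tx": -45, "ty": -20, "tz": 0, "wx": 0, "wy": 0, "wz": 0}
    - {"tx": -92, "ty": -42, "tz": 0, "wx": 0, "wy": 0, "wz": 0}
    - {"tx": -142, "ty": -65, "tz": 0, "wx": 0, "wy": 0, "wz": 0}
    - {"tx": -192, "ty": -88, "tz": 0, "wx": 0, "wy": 0, "wz": 0}
    - {"tx": -235, "ty": -108, "tz": 0, "wx": 0, "wy": 0, "wz": 0}
    - {"tx": -261, "ty": -120, "tz": 0, "wx": 0, "wy": 0, "wz": 0}
    - {"tx": -269, "ty": -124, "tz": 0, "wx": 0, "wy": 0, "wz": 0}

```text
t: 7.35
eef_pos: [525.9, -417.9, 150.5]
ee_rot: [-3.141, -0.0, 1.567]
ft_force: [0.4, 0.3, -1.9]
grip_width: 55.6
```

```bash
python3 look.py w6;  python3 - <<'E'
from h import *
a=np.load('pics/w5.npy'); C=cam('wrist',dict(eef_pos=a[:3],ee_rot=a[3:]))
print(ray(C,323,320,176.5)-a[:3])
E
python3 plan.py 528 -416 60
```

```text
7.35 [ 525.9 -417.9  150.5] [-3.1409e+00 -4.0000e-04  1.5675e+00] 55.58027438042186
[-1.80538419  0.33003402 25.23529827]
[ 1.8  2.  90.6] [-0.04 -0.02 -0.17]
```

View pics/w6.png

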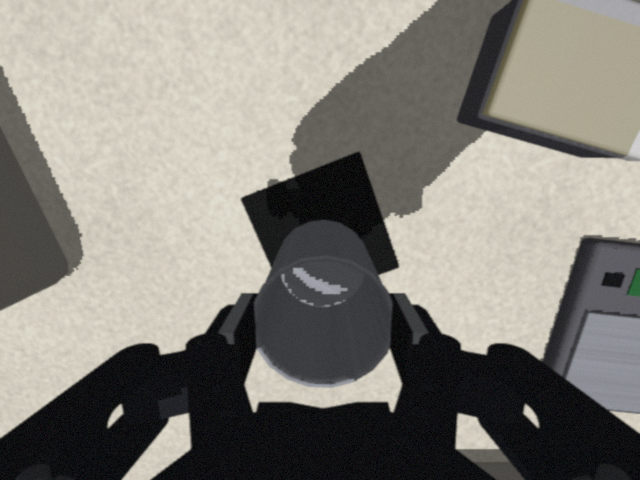

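```bash
python3 - <<'E'
from h import *
a=np.load('pics/w6.npy'); C=cam('wrist',dict(eef_pos=a[:3],ee_rot=a[3:]))
print(ray(C,320.5,233.5,5),ray(C,243,199,5)-ray(C,398,268,5))
E
```

```text
[ 527.35607319 -419.57937939    5.        ] [-6.28610394e+01 -1.36584216e+02  5.68434189e-14]
```

move_arm:
  moves:
    - {"tx": 0, "ty": 2, "tz": 10, "wx": 0, "wy": 0, "wz": 0}
    - {"tx": 0, "ty": 2, "tz": 28, "wx": 0, "wy": 0, "wz": 0}
    - {"tx": 0, "ty": 2, "tz": 50, "wx": 0, "wy": 0, "wz": 0}
    - {"tx": 0, "ty": 2, "tz": 68, "wx": 0, "wy": 0, "wz": 0}
    - {"tx": 0, "ty": 2, "tz": 80, "wx": 0, "wy": 0, "wz": 0}
    - {"tx": 0, "ty": 2, "tz": 86, "wx": 0, "wy": 0, "wz": 0}
    - {"tx": 0, "ty": 2, "tz": 89, "wx": 0, "wy": 0, "wz": 0}
    - {"tx": 0, "ty": 2, "tz": 90, "wx": 0, "wy": 0, "wz": 0}

```text
t: 8.4
eef_pos: [529.9, -416.0, 61.6]
ee_rot: [3.141, 0.001, 1.57]
ft_force: [0.2, -0.4, -2.2]
grip_width: 55.4
```

move_arm:
  moves:
    - {"tx": 0, "ty": 0, "tz": 0.5, "wx": 0, "wy": 0, "wz": 0}
    - {"tx": 0, "ty": 0, "tz": 0.5, "wx": 0, "wy": 0, "wz": 0}
    - {"tx": 0, "ty": 0, "tz": 0.5, "wx": 0, "wy": 0, "wz": 0}
    - {"tx": 0, "ty": 0, "tz": 0.5, "wx": 0, "wy": 0, "wz": 0}
    - {"tx": 0, "ty": 0, "tz": 0.5, "wx": 0, "wy": 0, "wz": 0}
    - {"tx": 0, "ty": 0, "tz": 0.5, "wx": 0, "wy": 0, "wz": 0}
    - {"tx": 0, "ty": 0, "tz": 0.5, "wx": 0, "wy": 0, "wz": 0}
    - {"tx": 0, "ty": 0, "tz": 0.5, "wx": 0, "wy": 0, "wz": 0}

```text
t: 9.4
eef_pos: [529.8, -415.7, 60.7]
ee_rot: [3.141, -0.0, 1.57]
ft_force: [-0.4, -0.8, -2.3]
grip_width: 55.0
```

move_arm:
  moves:
    - {"tx": 0, "ty": 0, "tz": 0.3, "wx": 0, "wy": 0, "wz": 0}
    - {"tx": 0, "ty": 0, "tz": 0.6, "wx": 0, "wy": 0, "wz": 0}
    - {"tx": 0, "ty": 0, "tz": 0.9, "wx": 0, "wy": 0, "wz": 0}
    - {"tx": 0, "ty": 0, "tz": 1.1, "wx": 0, "wy": 0, "wz": 0}
    - {"tx": 0, "ty": 0, "tz": 1.3, "wx": 0, "wy": 0, "wz": 0}
    - {"tx": 0, "ty": 0, "tz": 1.4, "wx": 0, "wy": 0, "wz": 0}
    - {"tx": 0, "ty": 0, "tz": 1.5, "wx": 0, "wy": 0, "wz": 0}
    - {"tx": 0, "ty": 0, "tz": 1.5, "wx": 0, "wy": 0, "wz": 0}

```text
t: 10.4
eef_pos: [529.9, -415.8, 59.8]
ee_rot: [3.141, 0.0, 1.57]
ft_force: [-1.6, 1.4, 5.9]
grip_width: 55.5
```

move_arm:
  grip: 85
  moves:
    - {"tx": 0, "ty": 0, "tz": 0, "wx": 0, "wy": 0, "wz": 0}
    - {"tx": 0, "ty": 0, "tz": 0, "wx": 0, "wy": 0, "wz": 0}
    - {"tx": 0, "ty": 0, "tz": 0, "wx": 0, "wy": 0, "wz": 0}
    - {"tx": 0, "ty": 0, "tz": 0, "wx": 0, "wy": 0, "wz": 0}
    - {"tx": 0, "ty": 0, "tz": 0, "wx": 0, "wy": 0, "wz": 0}
    - {"tx": 0, "ty": 0, "tz": 0, "wx": 0, "wy": 0, "wz": 0}
    - {"tx": 0, "ty": 0, "tz": 0, "wx": 0, "wy": 0, "wz": 0}
    - {"tx": 0, "ty": 0, "tz": -2, "wx": 0, "wy": 0, "wz": 0}

```text
t: 11.4
eef_pos: [529.6, -415.6, 61.1]
ee_rot: [-3.141, -0.0, 1.57]
ft_force: [0.5, 0.4, 0.1]
grip_width: 85.3
```

move_arm:
  moves:
    - {"tx": 0, "ty": 0, "tz": -10, "wx": 0, "wy": 0, "wz": 0}
    - {"tx": 0, "ty": 0, "tz": -30, "wx": 0, "wy": 0, "wz": 0}
    - {"tx": 0, "ty": 0, "tz": -65, "wx": 0, "wy": 0, "wz": 0}
    - {"tx": 0, "ty": 0, "tz": -105, "wx": 0, "wy": 0, "wz": 0}
    - {"tx": 0, "ty": 0, "tz": -145, "wx": 0, "wy": 0, "wz": 0}
    - {"tx": 0, "ty": 0, "tz": -175, "wx": 0, "wy": 0, "wz": 0}
    - {"tx": 0, "ty": 0, "tz": -190, "wx": 0, "wy": 0, "wz": 0}
    - {"tx": 0, "ty": 0, "tz": -190, "wx": 0, "wy": 0, "wz": 0}

```text
t: 12.4
eef_pos: [530.1, -416.2, 252.6]
ee_rot: [3.14, 0.002, 1.57]
ft_force: [-0.4, -0.3, -0.6]
grip_width: 85.2
```

```bash
python3 look.py w7; python3 plan.py 393 254 250
```

```text
12.4 [ 530.1 -416.2  252.6] [3.1401e+00 1.6000e-03 1.5702e+00] 85.24073016194806
[ 669.7 -137.1    1. ] [ 0.   -0.   -0.03]
```

View pics/w7.png

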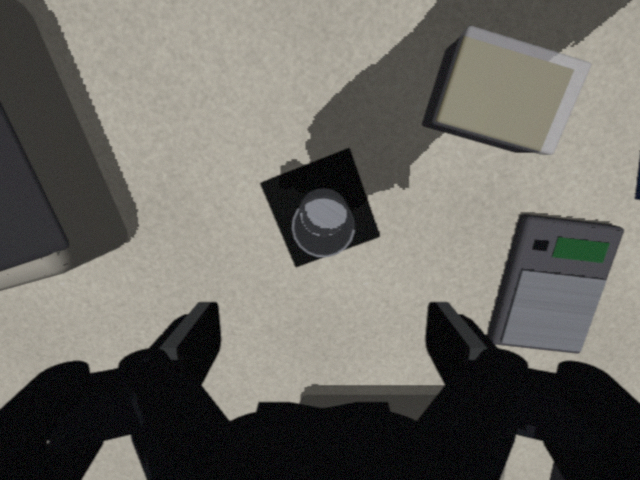

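Beaker stands in the mat's middle, pan now bare with corners about (520,270), (606,280), (581,352), (502,346). On to the jar.

```bash
python3 - <<'E'
from h import *
a=np.load('pics/w7.npy'); C=cam('wrist',dict(eef_pos=a[:3],ee_rot=a[3:]))
P=np.array([ray(C,u,v,28) for u,v in[(520,270),(606,280),(581,352),(502,346)]])
print(P.round(1),P.mean(0),[np.linalg.norm(P[i]-P[i-1]).round(1) for i in range(4)])
E
```

```text
[[ 593.1 -189.8   28. ]
 [ 605.3  -88.4   28. ]
 [ 699.6  -98.6   28. ]
 [ 691.4 -196.9   28. ]] [ 647.34903101 -143.40504783   28.        ] [np.float64(98.5), np.float64(102.1), np.float64(94.9), np.float64(98.6)]
```

move_arm:
  moves:
    - {"tx": 15, "ty": -3, "tz": 0, "wx": 0, "wy": 0, "wz": 0}
    - {"tx": 55, "ty": -11, "tz": 0, "wx": 0, "wy": 0, "wz": 0}
    - {"tx": 105, "ty": -21, "tz": 0, "wx": 0, "wy": 0, "wz": 0}
    - {"tx": 160, "ty": -33, "tz": 0, "wx": 0, "wy": 0, "wz": 0}
    - {"tx": 215, "ty": -44, "tz": 0, "wx": 0, "wy": 0, "wz": 0}
    - {"tx": 270, "ty": -55, "tz": 0, "wx": 0, "wy": 0, "wz": 0}
    - {"tx": 325, "ty": -66, "tz": 0, "wx": 0, "wy": 0, "wz": 0}
    - {"tx": 380, "ty": -78, "tz": 0, "wx": 0, "wy": 0, "wz": 0}

```text
t: 13.45
eef_pos: [450.7, -33.9, 249.5]
ee_rot: [-3.14, -0.001, 1.57]
ft_force: [0.4, 0.3, 0.7]
grip_width: 84.9
```

move_arm:
  moves:
    - {"tx": 55, "ty": -11, "tz": 0, "wx": 0, "wy": 0, "wz": 0}
    - {"tx": 110, "ty": -22, "tz": 0, "wx": 0, "wy": 0, "wz": 0}
    - {"tx": 165, "ty": -34, "tz": 0, "wx": 0, "wy": 0, "wz": 0}
    - {"tx": 215, "ty": -44, "tz": 0, "wx": 0, "wy": 0, "wz": 0}
    - {"tx": 255, "ty": -52, "tz": 0, "wx": 0, "wy": 0, "wz": 0}
    - {"tx": 280, "ty": -57, "tz": 0, "wx": 0, "wy": 0, "wz": 0}
    - {"tx": 289, "ty": -59, "tz": 0, "wx": 0, "wy": 0, "wz": 0}
    - {"tx": 290, "ty": -59, "tz": 0, "wx": 0, "wy": 0, "wz": 0}

```text
t: 14.45
eef_pos: [392.7, 254.2, 250.3]
ee_rot: [-3.14, 0.001, 1.571]
ft_force: [0.4, 0.3, -0.1]
grip_width: 85.3
```

```bash
python3 plan.py 393 253.5 62; python3 plan.py 393 253.5 100
```

```text
[ -0.6   0.5 188.3] [-0.08  0.03  0.01]
[ -0.6   0.5 150.3] [-0.08  0.03  0.01]
```

move_arm:
  moves:
    - {"tx": 0, "ty": 0, "tz": 20, "wx": 0, "wy": 0, "wz": 0}
    - {"tx": 0, "ty": 0, "tz": 60, "wx": 0, "wy": 0, "wz": 0}
    - {"tx": 0, "ty": 0, "tz": 105, "wx": 0, "wy": 0, "wz": 0}
    - {"tx": 0, "ty": 0, "tz": 142, "wx": 0, "wy": 0, "wz": 0}
    - {"tx": 0, "ty": 0, "tz": 168, "wx": 0, "wy": 0, "wz": 0}
    - {"tx": 0, "ty": 0, "tz": 180, "wx": 0, "wy": 0, "wz": 0}
    - {"tx": 0, "ty": 0, "tz": 185, "wx": 0, "wy": 0, "wz": 0}
    - {"tx": 0, "ty": 0, "tz": 185, "wx": 0, "wy": 0, "wz": 0}

```text
t: 15.45
eef_pos: [393.6, 254.2, 66.8]
ee_rot: [3.141, -0.0, 1.57]
ft_force: [1.0, 0.2, 0.5]
grip_width: 84.9
```

move_arm:
  grip: 45
  moves:
    - {"tx": 0, "ty": 0, "tz": 0, "wx": 0, "wy": 0, "wz": 0}
    - {"tx": 0, "ty": 0, "tz": 0, "wx": 0, "wy": 0, "wz": 0}
    - {"tx": 0, "ty": 0, "tz": 0, "wx": 0, "wy": 0, "wz": 0}
    - {"tx": 0, "ty": 0, "tz": 0, "wx": 0, "wy": 0, "wz": 0}
    - {"tx": 0, "ty": 0, "tz": 0, "wx": 0, "wy": 0, "wz": 0}
    - {"tx": 0, "ty": 0, "tz": 0, "wx": 0, "wy": 0, "wz": 0}
    - {"tx": 0, "ty": 0, "tz": 0, "wx": 0, "wy": 0, "wz": 0}
    - {"tx": 0, "ty": 0, "tz": 0, "wx": 0, "wy": 0, "wz": 0}

```text
t: 16.45
eef_pos: [394.0, 254.7, 67.7]
ee_rot: [3.139, -0.001, 1.57]
ft_force: [-1.4, -0.5, 8.1]
grip_width: 45.1
```

move_arm:
  moves:
    - {"tx": 0, "ty": 0, "tz": -3, "wx": 0, "wy": 0, "wz": 0}
    - {"tx": 0, "ty": 0, "tz": -12, "wx": 0, "wy": 0, "wz": 0}
    - {"tx": 0, "ty": 0, "tz": -25, "wx": 0, "wy": 0, "wz": 0}
    - {"tx": 0, "ty": 0, "tz": -40, "wx": 0, "wy": 0, "wz": 0}
    - {"tx": 0, "ty": 0, "tz": -60, "wx": 0, "wy": 0, "wz": 0}
    - {"tx": 0, "ty": 0, "tz": -75, "wx": 0, "wy": 0, "wz": 0}
    - {"tx": 0, "ty": 0, "tz": -80, "wx": 0, "wy": 0, "wz": 0}
    - {"tx": 0, "ty": 0, "tz": -80, "wx": 0, "wy": 0, "wz": 0}

```text
t: 17.45
eef_pos: [393.2, 254.4, 146.4]
ee_rot: [3.141, -0.0, 1.57]
ft_force: [-0.0, 0.1, -0.4]
grip_width: 45.0
```

```bash
python3 look.py w8; python3 plan.py 647 -143 155
```

```text
17.45 [393.2 254.4 146.4] [ 3.1413e+00 -1.0000e-04  1.5703e+00] 44.99587892986839
[-397.1  254.3   -9.2] [-0.02  0.   -0.03]
```

View pics/w8.png

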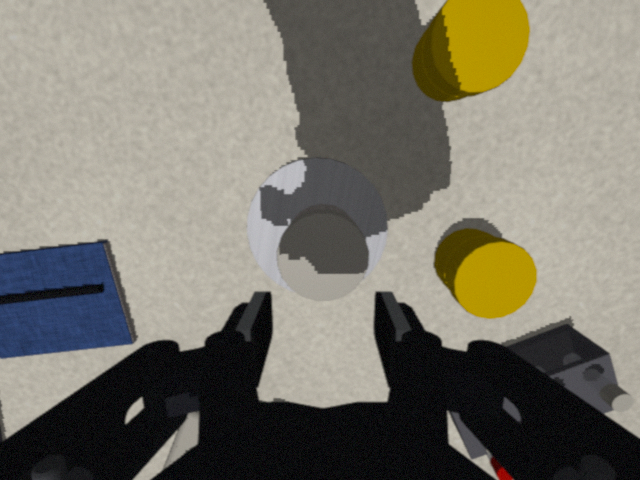

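```bash
python3 - <<'E'
from h import *
a=np.load('pics/w8.npy'); C=cam('wrist',dict(eef_pos=a[:3],ee_rot=a[3:]))
print(ray(C,323,253,80),'w',ray(C,278,253,80)-ray(C,369,253,80),'disc',ray(C,317,227,22), ray(C,248,227,22)-ray(C,387,227,22))
a=np.load('pics/w2.npy'); C=cam('wrist',dict(eef_pos=a[:3],ee_rot=a[3:]))
print(ray(C,328,228,80))
E
```

```text
[389.77391216 254.75120108  80.        ] w [-1.07194254e-02 -5.98737425e+01  0.00000000e+00] disc [384.5172889  249.89829249  22.        ] [-1.88050737e-02 -1.13353953e+02  0.00000000e+00]
[392.50781238 254.24535292  80.        ]
```

The grip closed on top of the lid: width 45, 8 N upward, and the lid still stands at (390,254.5). The wrist view also puts the fingertips roughly 13 mm *behind* the TCP at this opening, not ahead as described. The jar is undisturbed, so I'll go about 22 mm lower, which still clears the disc under either geometry.

move_arm:
  grip: 85
  moves:
    - {"tx": 0, "ty": -2, "tz": 0, "wx": 0, "wy": 0, "wz": 0}
    - {"tx": 0, "ty": -2, "tz": 0, "wx": 0, "wy": 0, "wz": 0}
    - {"tx": 0, "ty": -2, "tz": 0, "wx": 0, "wy": 0, "wz": 0}
    - {"tx": 0, "ty": -2, "tz": 0, "wx": 0, "wy": 0, "wz": 0}
    - {"tx": 0, "ty": -2, "tz": 10, "wx": 0, "wy": 0, "wz": 0}
    - {"tx": 0, "ty": -2, "tz": 25, "wx": 0, "wy": 0, "wz": 0}
    - {"tx": 0, "ty": -2, "tz": 38, "wx": 0, "wy": 0, "wz": 0}
    - {"tx": 0, "ty": -2, "tz": 45, "wx": 0, "wy": 0, "wz": 0}

```text
t: 18.5
eef_pos: [390.4, 254.1, 99.7]
ee_rot: [-3.14, 0.0, 1.57]
ft_force: [0.3, 0.3, -0.1]
grip_width: 84.8
```

move_arm:
  moves:
    - {"tx": 0, "ty": 0, "tz": 8, "wx": 0, "wy": 0, "wz": 0}
    - {"tx": 0, "ty": 0, "tz": 18, "wx": 0, "wy": 0, "wz": 0}
    - {"tx": 0, "ty": 0, "tz": 28, "wx": 0, "wy": 0, "wz": 0}
    - {"tx": 0, "ty": 0, "tz": 38, "wx": 0, "wy": 0, "wz": 0}
    - {"tx": 0, "ty": 0, "tz": 46, "wx": 0, "wy": 0, "wz": 0}
    - {"tx": 0, "ty": 0, "tz": 52, "wx": 0, "wy": 0, "wz": 0}
    - {"tx": 0, "ty": 0, "tz": 55, "wx": 0, "wy": 0, "wz": 0}
    - {"tx": 0, "ty": 0, "tz": 55, "wx": 0, "wy": 0, "wz": 0}

```text
t: 19.5
eef_pos: [391.1, 254.3, 46.2]
ee_rot: [-3.142, -0.0, 1.57]
ft_force: [-0.8, -1.0, -0.8]
grip_width: 85.0
```

move_arm:
  grip: 50
  moves:
    - {"tx": 0, "ty": 0, "tz": 0, "wx": 0, "wy": 0, "wz": 0}
    - {"tx": 0, "ty": 0, "tz": 0, "wx": 0, "wy": 0, "wz": 0}
    - {"tx": 0, "ty": 0, "tz": 0, "wx": 0, "wy": 0, "wz": 0}
    - {"tx": 0, "ty": 0, "tz": 0, "wx": 0, "wy": 0, "wz": 0}
    - {"tx": 0, "ty": 0, "tz": 0, "wx": 0, "wy": 0, "wz": 0}
    - {"tx": 0, "ty": 0, "tz": 0, "wx": 0, "wy": 0, "wz": 0}
    - {"tx": 0, "ty": 0, "tz": 0, "wx": 0, "wy": 0, "wz": 0}
    - {"tx": 0, "ty": 0, "tz": 0, "wx": 0, "wy": 0, "wz": 0}

```text
t: 20.5
eef_pos: [391.7, 254.4, 47.0]
ee_rot: [3.14, -0.0, 1.57]
ft_force: [-0.3, -0.7, 6.4]
grip_width: 60.3
```

move_arm:
  moves:
    - {"tx": 0, "ty": 0, "tz": -3, "wx": 0, "wy": 0, "wz": 0}
    - {"tx": 0, "ty": 0, "tz": -12, "wx": 0, "wy": 0, "wz": 0}
    - {"tx": 0, "ty": 0, "tz": -25, "wx": 0, "wy": 0, "wz": 0}
    - {"tx": 0, "ty": 0, "tz": -42, "wx": 0, "wy": 0, "wz": 0}
    - {"tx": 0, "ty": 0, "tz": -62, "wx": 0, "wy": 0, "wz": 0}
    - {"tx": 0, "ty": 0, "tz": -80, "wx": 0, "wy": 0, "wz": 0}
    - {"tx": 0, "ty": 0, "tz": -90, "wx": 0, "wy": 0, "wz": 0}
    - {"tx": 0, "ty": 0, "tz": -90, "wx": 0, "wy": 0, "wz": 0}

```text
t: 21.5
eef_pos: [391.6, 254.5, 137.0]
ee_rot: [3.14, -0.0, 1.57]
ft_force: [0.5, 0.2, -3.2]
grip_width: 60.1
```

```bash
python3 look.py w9; python3 plan.py 647 -143 140
```

```text
21.5 [391.6 254.5 137. ] [ 3.1403e+00 -5.0000e-04  1.5703e+00] 60.06412805903978
[-397.2  256.1   -3.8] [ 0.01 -0.01 -0.03]
```

View pics/w9.png

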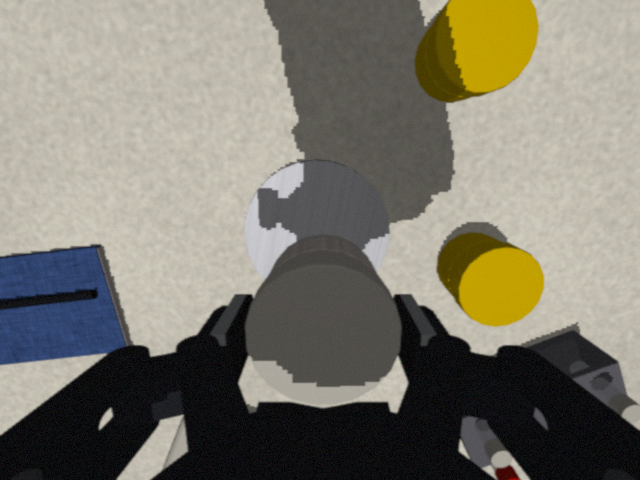

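Jar is held, upright and centred (323,328). Carrying it to the pan.

move_arm:
  moves:
    - {"tx": -8, "ty": 5, "tz": 0, "wx": 0, "wy": 0, "wz": 0}
    - {"tx": -30, "ty": 19, "tz": 0, "wx": 0, "wy": 0, "wz": 0}
    - {"tx": -65, "ty": 42, "tz": 0, "wx": 0, "wy": 0, "wz": 0}
    - {"tx": -105, "ty": 68, "tz": 0, "wx": 0, "wy": 0, "wz": 0}
    - {"tx": -148, "ty": 95, "tz": 0, "wx": 0, "wy": 0, "wz": 0}
    - {"tx": -190, "ty": 122, "tz": 0, "wx": 0, "wy": 0, "wz": 0}
    - {"tx": -232, "ty": 150, "tz": 0, "wx": 0, "wy": 0, "wz": 0}
    - {"tx": -275, "ty": 177, "tz": 0, "wx": 0, "wy": 0, "wz": 0}

```text
t: 22.55
eef_pos: [568.3, -22.9, 135.3]
ee_rot: [-3.141, -0.0, 1.57]
ft_force: [0.6, 0.0, -1.6]
grip_width: 60.2
```

move_arm:
  moves:
    - {"tx": -40, "ty": 26, "tz": 0, "wx": 0, "wy": 0, "wz": 0}
    - {"tx": -75, "ty": 48, "tz": 0, "wx": 0, "wy": 0, "wz": 0}
    - {"tx": -102, "ty": 66, "tz": 0, "wx": 0, "wy": 0, "wz": 0}
    - {"tx": -117, "ty": 75, "tz": 0, "wx": 0, "wy": 0, "wz": 0}
    - {"tx": -122, "ty": 78, "tz": 0, "wx": 0, "wy": 0, "wz": 0}
    - {"tx": -122, "ty": 79, "tz": 0, "wx": 0, "wy": 0, "wz": 0}
    - {"tx": -122, "ty": 79, "tz": 0, "wx": 0, "wy": 0, "wz": 0}
    - {"tx": -122, "ty": 79, "tz": 0, "wx": 0, "wy": 0, "wz": 0}

```text
t: 23.55
eef_pos: [646.7, -142.2, 136.4]
ee_rot: [3.141, -0.0, 1.571]
ft_force: [-0.4, 0.1, -1.7]
grip_width: 59.9
```

```bash
python3 look.py w10; python3 plan.py 647 -143 53.5
```

```text
23.55 [ 646.7 -142.2  136.4] [ 3.1415e+00 -1.0000e-04  1.5710e+00] 59.88974174451168
[-0.7  0.2 82.9] [ 0.01 -0.    0.  ]
```

View pics/w10.png

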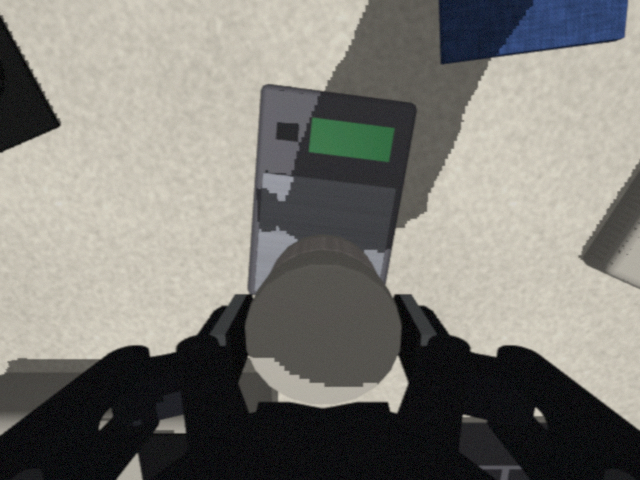

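move_arm:
  moves:
    - {"tx": -1, "ty": 0, "tz": 10, "wx": 0, "wy": 0, "wz": 0}
    - {"tx": -1, "ty": 0, "tz": 28, "wx": 0, "wy": 0, "wz": 0}
    - {"tx": -1, "ty": 0, "tz": 48, "wx": 0, "wy": 0, "wz": 0}
    - {"tx": -1, "ty": 0, "tz": 64, "wx": 0, "wy": 0, "wz": 0}
    - {"tx": -1, "ty": 0, "tz": 74, "wx": 0, "wy": 0, "wz": 0}
    - {"tx": -1, "ty": 0, "tz": 79, "wx": 0, "wy": 0, "wz": 0}
    - {"tx": -1, "ty": 0, "tz": 81, "wx": 0, "wy": 0, "wz": 0}
    - {"tx": -1, "ty": 0, "tz": 82, "wx": 0, "wy": 0, "wz": 0}

```text
t: 24.6
eef_pos: [647.3, -144.0, 54.8]
ee_rot: [3.141, 0.0, 1.57]
ft_force: [-0.4, 0.4, -1.7]
grip_width: 60.1
```

move_arm:
  moves:
    - {"tx": 0, "ty": 0, "tz": 0.3, "wx": 0, "wy": 0, "wz": 0}
    - {"tx": 0, "ty": 0, "tz": 0.6, "wx": 0, "wy": 0, "wz": 0}
    - {"tx": 0, "ty": 0, "tz": 0.9, "wx": 0, "wy": 0, "wz": 0}
    - {"tx": 0, "ty": 0, "tz": 1.1, "wx": 0, "wy": 0, "wz": 0}
    - {"tx": 0, "ty": 0, "tz": 1.3, "wx": 0, "wy": 0, "wz": 0}
    - {"tx": 0, "ty": 0, "tz": 1.5, "wx": 0, "wy": 0, "wz": 0}
    - {"tx": 0, "ty": 0, "tz": 1.5, "wx": 0, "wy": 0, "wz": 0}
    - {"tx": 0, "ty": 0, "tz": 1.5, "wx": 0, "wy": 0, "wz": 0}

```text
t: 25.6
eef_pos: [646.9, -143.8, 53.1]
ee_rot: [3.141, 0.0, 1.57]
ft_force: [-2.3, 0.3, 5.3]
grip_width: 59.9
```

Contact felt. Releasing and rising.

move_arm:
  grip: 85
  moves:
    - {"tx": 0, "ty": 0, "tz": 0, "wx": 0, "wy": 0, "wz": 0}
    - {"tx": 0, "ty": 0, "tz": 0, "wx": 0, "wy": 0, "wz": 0}
    - {"tx": 0, "ty": 0, "tz": 0, "wx": 0, "wy": 0, "wz": 0}
    - {"tx": 0, "ty": 0, "tz": 0, "wx": 0, "wy": 0, "wz": 0}
    - {"tx": 0, "ty": 0, "tz": 0, "wx": 0, "wy": 0, "wz": 0}
    - {"tx": 0, "ty": 0, "tz": 0, "wx": 0, "wy": 0, "wz": 0}
    - {"tx": 0, "ty": 0, "tz": 0, "wx": 0, "wy": 0, "wz": 0}
    - {"tx": 0, "ty": 0, "tz": -2, "wx": 0, "wy": 0, "wz": 0}

```text
t: 26.6
eef_pos: [646.8, -143.7, 54.6]
ee_rot: [-3.141, -0.0, 1.57]
ft_force: [0.3, -0.1, 0.4]
grip_width: 84.7
```

move_arm:
  moves:
    - {"tx": 0, "ty": 0, "tz": -10, "wx": 0, "wy": 0, "wz": 0}
    - {"tx": 0, "ty": 0, "tz": -30, "wx": 0, "wy": 0, "wz": 0}
    - {"tx": 0, "ty": 0, "tz": -65, "wx": 0, "wy": 0, "wz": 0}
    - {"tx": 0, "ty": 0, "tz": -105, "wx": 0, "wy": 0, "wz": 0}
    - {"tx": 0, "ty": 0, "tz": -145, "wx": 0, "wy": 0, "wz": 0}
    - {"tx": 0, "ty": 0, "tz": -180, "wx": 0, "wy": 0, "wz": 0}
    - {"tx": 0, "ty": 0, "tz": -205, "wx": 0, "wy": 0, "wz": 0}
    - {"tx": 0, "ty": 0, "tz": -210, "wx": 0, "wy": 0, "wz": 0}

```text
t: 27.6
eef_pos: [647.7, -144.2, 268.3]
ee_rot: [3.137, 0.002, 1.57]
ft_force: [1.4, 0.2, -0.7]
grip_width: 85.1
```

```bash
python3 look.py w11; python3 plan.py 636 152 280; python3 - <<'E'
from h import *
im=cv2.imread('pics/w11.png'); im=np.uint8(255*(im/255.)**.6)
cv2.imwrite('pics/c11.png',cv2.resize(im[80:290,240:430],None,fx=2.8,fy=2.8,interpolation=cv2.INTER_CUBIC))
E
```

```text
27.6 [ 647.7 -144.2  268.3] [3.1372e+00 1.8000e-03 1.5703e+00] 85.07329487211716
[296.  -11.6 -13.3] [ 0.17  0.07 -0.03]
```

View pics/c11.png

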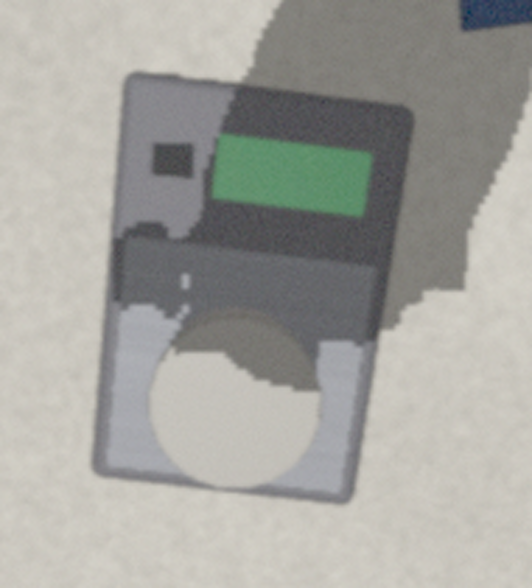

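```bash
python3 - <<'E'
from h import *
a=np.load('pics/w11.npy'); C=cam('wrist',dict(eef_pos=a[:3],ee_rot=a[3:]))
p=lambda u,v,z: ray(C,240+u/2.8,80+v/2.8,z)
P=np.array([p(u,v,28) for u,v in[(122,235),(383,265),(347,497),(102,470)]])
print(P.round(1),P.mean(0),[np.linalg.norm(P[i]-P[i-1]).round(1) for i in range(4)],p(235,400,86))
E
```

```text
[[ 593.5 -187.6   28. ]
 [ 605.   -84.4   28. ]
 [ 701.3  -95.6   28. ]
 [ 689.5 -199.    28. ]] [ 647.33454282 -141.63165819   28.        ] [np.float64(96.7), np.float64(103.9), np.float64(96.9), np.float64(104.0)] [ 647.82168759 -143.14496892   86.        ]
```

Jar is within 2 mm of the pan centre. Next the bottle; I'll grip it by the cap.

move_arm:
  moves:
    - {"tx": 14, "ty": -1, "tz": 0, "wx": 0, "wy": 0, "wz": 0}
    - {"tx": 55, "ty": -3, "tz": 0, "wx": 0, "wy": 0, "wz": 0}
    - {"tx": 110, "ty": -5, "tz": 0, "wx": 0, "wy": 0, "wz": 0}
    - {"tx": 165, "ty": -7, "tz": 0, "wx": 0, "wy": 0, "wz": 0}
    - {"tx": 220, "ty": -9, "tz": 0, "wx": 0, "wy": 0, "wz": 0}
    - {"tx": 265, "ty": -11, "tz": 0, "wx": 0, "wy": 0, "wz": 0}
    - {"tx": 290, "ty": -12, "tz": 0, "wx": 0, "wy": 0, "wz": 0}
    - {"tx": 295, "ty": -12, "tz": 0, "wx": 0, "wy": 0, "wz": 0}

```text
t: 28.65
eef_pos: [633.8, 153.6, 263.4]
ee_rot: [-3.139, -0.0, 1.573]
ft_force: [0.0, -0.2, -0.1]
grip_width: 85.1
```

```bash
python3 look.py w12; python3 plan.py 635.5 151 140; python3 - <<'E'
from h import *
im=cv2.imread('pics/w12.png'); im=np.uint8(255*(im/255.)**.6)
cv2.imwrite('pics/c12.png',cv2.resize(im[120:290,230:430],None,fx=3,fy=3,interpolation=cv2.INTER_CUBIC))
E
```

```text
28.65 [633.8 153.6 263.4] [-3.1395e+00 -2.0000e-04  1.5730e+00] 85.12279225916164
[ -1.9   1.6 123.6] [-0.1  -0.01  0.08]
```

View pics/c12.png

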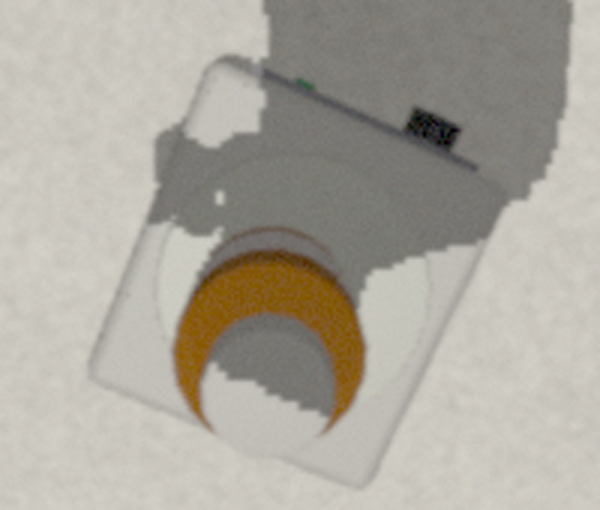

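```bash
python3 - <<'E'
from h import *
a=np.load('pics/w12.npy'); C=cam('wrist',dict(eef_pos=a[:3],ee_rot=a[3:]))
p=lambda u,v,z: ray(C,230+u/3,120+v/3,z)
print('cap',p(268,389,170),p(201,388,170)-p(336,388,170),'plate',p(291,286,46),p(157,286,46)-p(425,286,46))
E
```

```text
cap [635.43136444 151.29489641 170.        ] [  0.08475589 -33.17027548   0.        ] plate [631.2925577 158.4091577  46.       ] [  0.24948226 -96.46844478   0.        ]
```

move_arm:
  moves:
    - {"tx": -2, "ty": 2, "tz": 10, "wx": 0, "wy": 0, "wz": 0}
    - {"tx": -2, "ty": 2, "tz": 35, "wx": 0, "wy": 0, "wz": 0}
    - {"tx": -2, "ty": 2, "tz": 62, "wx": 0, "wy": 0, "wz": 0}
    - {"tx": -2, "ty": 2, "tz": 88, "wx": 0, "wy": 0, "wz": 0}
    - {"tx": -2, "ty": 2, "tz": 108, "wx": 0, "wy": 0, "wz": 0}
    - {"tx": -2, "ty": 2, "tz": 119, "wx": 0, "wy": 0, "wz": 0}
    - {"tx": -2, "ty": 2, "tz": 124, "wx": 0, "wy": 0, "wz": 0}
    - {"tx": -2, "ty": 2, "tz": 125, "wx": 0, "wy": 0, "wz": 0}

```text
t: 29.7
eef_pos: [637.3, 149.1, 140.1]
ee_rot: [3.141, -0.0, 1.57]
ft_force: [0.2, -0.1, 0.1]
grip_width: 84.9
```

move_arm:
  grip: 24
  moves:
    - {"tx": 0, "ty": 0, "tz": 0, "wx": 0, "wy": 0, "wz": 0}
    - {"tx": 0, "ty": 0, "tz": 0, "wx": 0, "wy": 0, "wz": 0}
    - {"tx": 0, "ty": 0, "tz": 0, "wx": 0, "wy": 0, "wz": 0}
    - {"tx": 0, "ty": 0, "tz": 0, "wx": 0, "wy": 0, "wz": 0}
    - {"tx": 0, "ty": 0, "tz": 0, "wx": 0, "wy": 0, "wz": 0}
    - {"tx": 0, "ty": 0, "tz": 0, "wx": 0, "wy": 0, "wz": 0}
    - {"tx": 0, "ty": 0, "tz": 0, "wx": 0, "wy": 0, "wz": 0}
    - {"tx": 0, "ty": 0, "tz": 0, "wx": 0, "wy": 0, "wz": 0}

```text
t: 30.7
eef_pos: [637.4, 149.4, 140.4]
ee_rot: [3.14, -0.0, 1.57]
ft_force: [0.2, 1.3, 6.0]
grip_width: 31.8
```

move_arm:
  moves:
    - {"tx": 0, "ty": 0, "tz": -3, "wx": 0, "wy": 0, "wz": 0}
    - {"tx": 0, "ty": 0, "tz": -10, "wx": 0, "wy": 0, "wz": 0}
    - {"tx": 0, "ty": 0, "tz": -20, "wx": 0, "wy": 0, "wz": 0}
    - {"tx": 0, "ty": 0, "tz": -32, "wx": 0, "wy": 0, "wz": 0}
    - {"tx": 0, "ty": 0, "tz": -45, "wx": 0, "wy": 0, "wz": 0}
    - {"tx": 0, "ty": 0, "tz": -55, "wx": 0, "wy": 0, "wz": 0}
    - {"tx": 0, "ty": 0, "tz": -60, "wx": 0, "wy": 0, "wz": 0}
    - {"tx": 0, "ty": 0, "tz": -60, "wx": 0, "wy": 0, "wz": 0}

```text
t: 31.7
eef_pos: [637.2, 149.2, 200.1]
ee_rot: [3.141, -0.0, 1.57]
ft_force: [0.0, -0.5, -3.2]
grip_width: 32.0
```

```bash
python3 look.py w13; python3 plan.py 385 250 180; python3 - <<'E'
from h import *
im=cv2.imread('pics/w13.png')
im=np.uint8(255*(im/255.)**.6)
cv2.imwrite('pics/c13.png',im[60:460,100:560])
E
```

```text
31.7 [637.2 149.2 200.1] [ 3.1411e+00 -1.0000e-04  1.5703e+00] 31.954424311955172
[ 100.6 -252.    19.6] [-0.01 -0.   -0.03]
```

Image limit reached, so from here I'll check numerically by fitting projected circles to image edges.

```bash
cat > fit.py <<'E'
from h import *
from scipy.ndimage import map_coordinates as mc
def fit(im,C,x0,y0,z,r,w=14):
    g=cv2.GaussianBlur(cv2.cvtColor(im,cv2.COLOR_BGR2LAB).astype(np.float32),(0,0),1.0)
    best=[]
    for dx in np.arange(-w,w+.1,1):
        for dy in np.arange(-w,w+.1,1):
            o=proj(C,circ(x0+dx,y0+dy,z,r+2,90)); i=proj(C,circ(x0+dx,y0+dy,z,r-2,90))
            d=sum(np.minimum(abs(mc(g[:,:,k],[o[:,1],o[:,0]],order=1)-mc(g[:,:,k],[i[:,1],i[:,0]],order=1)),25) for k in range(3))
            best.append((np.mean(d),x0+dx,y0+dy))
    return max(best)
def wc(n):
    a=np.load(f'pics/{n}.npy'); return cv2.imread(f'pics/{n}.png'),cam('wrist',dict(eef_pos=a[:3],ee_rot=a[3:]))
E
python3 - <<'E'
from fit import *
f=lambda *a:np.round(fit(*a),1)
for n in('w2','w8','w9'): print(n,[f(*wc(n),384,250,22,r) for r in(56.5,58,59.5)])
t=manip.snapshot('top')[:,:,::-1].copy(); cv2.imwrite('pics/t1.png',t); T=cam('top'); S=cam('scene')
s=manip.snapshot('scene')[:,:,::-1].copy()
print('top',[f(t,T,386,248,22,r) for r in(56.5,58,59.5)]); print('scene',f(s,S,389,252,22,58))
print('jar known (647,-143.5): w11',f(*wc('w11'),647,-143,86,31),'top',f(t,T,647,-143,86,31),'scene',f(s,S,647,-143,86,31))
print('stir',[f(*wc(n),631,158,46,50) for n in('w3','w12')])
E
```

```text
w2 [array([ 13.7, 385. , 249. ]), array([ 13.8, 386. , 250. ]), array([ 11., 387., 251.])]
w8 [array([ 13.6, 388. , 250. ]), array([ 14.1, 389. , 250. ]), array([ 12.6, 389. , 252. ])]
w9 [array([ 12.7, 386. , 250. ]), array([ 12.8, 389. , 250. ]), array([ 10.7, 389. , 252. ])]
top [array([  1.2, 373. , 261. ]), array([  1.3, 372. , 262. ]), array([  1.2, 377. , 234. ])]
scene [ 16. 403. 260.]
jar known (647,-143.5): w11 [  24.1  648.  -143. ] top [  19.3  651.  -144. ] scene [  14.5  652.  -145. ]
stir [array([ 12.5, 640. , 144. ]), array([ 13.6, 628. , 171. ])]
```

move_arm:
  moves:
    - {"tx": 5, "ty": -12, "tz": 0, "wx": 0, "wy": 0, "wz": 0}
    - {"tx": 16, "ty": -40, "tz": 0, "wx": 0, "wy": 0, "wz": 0}
    - {"tx": 33, "ty": -82, "tz": 0, "wx": 0, "wy": 0, "wz": 0}
    - {"tx": 51, "ty": -126, "tz": 0, "wx": 0, "wy": 0, "wz": 0}
    - {"tx": 69, "ty": -170, "tz": 0, "wx": 0, "wy": 0, "wz": 0}
    - {"tx": 85, "ty": -210, "tz": 0, "wx": 0, "wy": 0, "wz": 0}
    - {"tx": 96, "ty": -238, "tz": 0, "wx": 0, "wy": 0, "wz": 0}
    - {"tx": 101, "ty": -249, "tz": 0, "wx": 0, "wy": 0, "wz": 0}

```text
t: 32.85
eef_pos: [386.8, 250.9, 199.7]
ee_rot: [3.141, -0.0, 1.571]
ft_force: [-0.3, 0.1, -3.3]
grip_width: 32.2
```

```bash
python3 look.py w14; python3 plan.py 388 250 118; python3 - <<'E'
from fit import *
print(np.round(fit(*wc('w14'),387,250,22,58),1),np.round(fit(*wc('w14'),387,250,22,57),1))
for z in(226,230): print('cap',np.round(fit(*wc('w14'),388,250,z,17,8),1))
E
```

```text
32.85 [386.8 250.9 199.7] [ 3.1414e+00 -2.0000e-04  1.5715e+00] 32.217657239759255
[-1.2  1.5 81.7] [-0.01 -0.02  0.04]
[ 14.5 386.  250. ] [ 15.3 385.  250. ]
cap [ 25.8 382.  250. ]
cap [ 27.7 381.  252. ]
```

move_arm:
  moves:
    - {"tx": -1, "ty": 1.5, "tz": 8, "wx": 0, "wy": 0, "wz": 0}
    - {"tx": -1, "ty": 1.5, "tz": 24, "wx": 0, "wy": 0, "wz": 0}
    - {"tx": -1, "ty": 1.5, "tz": 43, "wx": 0, "wy": 0, "wz": 0}
    - {"tx": -1, "ty": 1.5, "tz": 60, "wx": 0, "wy": 0, "wz": 0}
    - {"tx": -1, "ty": 1.5, "tz": 71, "wx": 0, "wy": 0, "wz": 0}
    - {"tx": -1, "ty": 1.5, "tz": 77, "wx": 0, "wy": 0, "wz": 0}
    - {"tx": -1, "ty": 1.5, "tz": 80, "wx": 0, "wy": 0, "wz": 0}
    - {"tx": -1, "ty": 1.5, "tz": 81, "wx": 0, "wy": 0, "wz": 0}

```text
t: 33.9
eef_pos: [389.8, 249.4, 119.0]
ee_rot: [3.141, -0.0, 1.57]
ft_force: [0.1, 0.3, -3.0]
grip_width: 32.1
```

move_arm:
  moves:
    - {"tx": 0, "ty": 0, "tz": 0.3, "wx": 0, "wy": 0, "wz": 0}
    - {"tx": 0, "ty": 0, "tz": 0.6, "wx": 0, "wy": 0, "wz": 0}
    - {"tx": 0, "ty": 0, "tz": 0.9, "wx": 0, "wy": 0, "wz": 0}
    - {"tx": 0, "ty": 0, "tz": 1.2, "wx": 0, "wy": 0, "wz": 0}
    - {"tx": 0, "ty": 0, "tz": 1.5, "wx": 0, "wy": 0, "wz": 0}
    - {"tx": 0, "ty": 0, "tz": 1.8, "wx": 0, "wy": 0, "wz": 0}
    - {"tx": 0, "ty": 0, "tz": 2, "wx": 0, "wy": 0, "wz": 0}
    - {"tx": 0, "ty": 0, "tz": 2, "wx": 0, "wy": 0, "wz": 0}

```text
t: 34.9
eef_pos: [389.6, 249.3, 116.7]
ee_rot: [3.142, -0.0, 1.57]
ft_force: [1.0, 0.1, -3.0]
grip_width: 32.1
```

Not yet in contact; lowering a little more.

move_arm:
  moves:
    - {"tx": 0, "ty": -1, "tz": 0.2, "wx": 0, "wy": 0, "wz": 0}
    - {"tx": 0, "ty": -1, "tz": 0.4, "wx": 0, "wy": 0, "wz": 0}
    - {"tx": 0, "ty": -1, "tz": 0.6, "wx": 0, "wy": 0, "wz": 0}
    - {"tx": 0, "ty": -1, "tz": 0.8, "wx": 0, "wy": 0, "wz": 0}
    - {"tx": 0, "ty": -1, "tz": 0.9, "wx": 0, "wy": 0, "wz": 0}
    - {"tx": 0, "ty": -1, "tz": 1, "wx": 0, "wy": 0, "wz": 0}
    - {"tx": 0, "ty": -1, "tz": 1, "wx": 0, "wy": 0, "wz": 0}
    - {"tx": 0, "ty": -1, "tz": 1, "wx": 0, "wy": 0, "wz": 0}

```text
t: 35.9
eef_pos: [388.9, 249.5, 116.4]
ee_rot: [3.141, -0.0, 1.57]
ft_force: [-1.7, 0.3, 5.1]
grip_width: 32.1
```

move_arm:
  grip: 85
  moves:
    - {"tx": 0, "ty": 0, "tz": 0, "wx": 0, "wy": 0, "wz": 0}
    - {"tx": 0, "ty": 0, "tz": 0, "wx": 0, "wy": 0, "wz": 0}
    - {"tx": 0, "ty": 0, "tz": 0, "wx": 0, "wy": 0, "wz": 0}
    - {"tx": 0, "ty": 0, "tz": 0, "wx": 0, "wy": 0, "wz": 0}
    - {"tx": 0, "ty": 0, "tz": 0, "wx": 0, "wy": 0, "wz": 0}
    - {"tx": 0, "ty": 0, "tz": 0, "wx": 0, "wy": 0, "wz": 0}
    - {"tx": 0, "ty": 0, "tz": 0, "wx": 0, "wy": 0, "wz": 0}
    - {"tx": 0, "ty": 0, "tz": 0, "wx": 0, "wy": 0, "wz": 0}

```text
t: 36.9
eef_pos: [388.6, 249.4, 115.7]
ee_rot: [3.142, -0.0, 1.57]
ft_force: [-0.0, -0.0, 0.0]
grip_width: 85.1
```

move_arm:
  moves:
    - {"tx": 0, "ty": 0, "tz": -8, "wx": 0, "wy": 0, "wz": 0}
    - {"tx": 0, "ty": 0, "tz": -25, "wx": 0, "wy": 0, "wz": 0}
    - {"tx": 0, "ty": 0, "tz": -50, "wx": 0, "wy": 0, "wz": 0}
    - {"tx": 0, "ty": 0, "tz": -80, "wx": 0, "wy": 0, "wz": 0}
    - {"tx": 0, "ty": 0, "tz": -110, "wx": 0, "wy": 0, "wz": 0}
    - {"tx": 0, "ty": 0, "tz": -135, "wx": 0, "wy": 0, "wz": 0}
    - {"tx": 0, "ty": 0, "tz": -150, "wx": 0, "wy": 0, "wz": 0}
    - {"tx": 0, "ty": 0, "tz": -154, "wx": 0, "wy": 0, "wz": 0}

```text
t: 37.9
eef_pos: [389.0, 249.5, 270.9]
ee_rot: [3.14, -0.001, 1.57]
ft_force: [0.1, -0.2, -0.6]
grip_width: 85.0
```

```bash
python3 look.py w15; python3 plan.py 530 -416 250; python3 - <<'E'
from fit import *
f=lambda *a:np.round(fit(*a),1)
print('disc',[f(*wc('w15'),386,250,22,r) for r in (57,58)])
print('cap',[f(*wc('w15'),386,250,146,r,10) for r in (16.5,17)])
s=manip.snapshot('scene')[:,:,::-1].copy();S=cam('scene')
print('scene disc',f(s,S,392,254,22,58),'cap',f(s,S,392,254,146,17))
E
```

```text
37.9 [389.  249.5 270.9] [ 3.1401e+00 -5.0000e-04  1.5703e+00] 85.02250953060285
[-665.3  141.5   20.4] [ 0.05 -0.02 -0.03]
disc [array([ 14.6, 385. , 250. ]), array([ 13.2, 386. , 250. ])]
cap [array([ 41.6, 386. , 251. ]), array([ 41.6, 386. , 251. ])]
scene disc [ 17.6 406.  260. ] cap [ 21.2 386.  252. ]
```

Bottle is centred on the disc within about 2 mm. Pausing over the bare stirrer plate to measure it before fetching the beaker.

move_arm:
  moves:
    - {"tx": -6, "ty": 15, "tz": 0, "wx": 0, "wy": 0, "wz": 0}
    - {"tx": -20, "ty": 50, "tz": 0, "wx": 0, "wy": 0, "wz": 0}
    - {"tx": -40, "ty": 100, "tz": 0, "wx": 0, "wy": 0, "wz": 0}
    - {"tx": -60, "ty": 150, "tz": 0, "wx": 0, "wy": 0, "wz": 0}
    - {"tx": -78, "ty": 195, "tz": 0, "wx": 0, "wy": 0, "wz": 0}
    - {"tx": -88, "ty": 220, "tz": 0, "wx": 0, "wy": 0, "wz": 0}
    - {"tx": -92, "ty": 230, "tz": 0, "wx": 0, "wy": 0, "wz": 0}
    - {"tx": -92, "ty": 230, "tz": 0, "wx": 0, "wy": 0, "wz": 0}

```text
t: 39.0
eef_pos: [618.5, 156.8, 268.8]
ee_rot: [-3.14, -0.0, 1.57]
ft_force: [0.0, -0.6, 0.6]
grip_width: 84.9
```

```bash
python3 look.py w16; python3 plan.py 530 -416 260; python3 - <<'E'
from fit import *
im,C=wc('w16'); f=lambda *a:np.round(fit(*a),1)
print('plate',[f(im,C,631,157,46,r,10) for r in (48,49,50,51)])
# housing: low-saturation bright blob differing from bench -> show text map around plate
g=cv2.GaussianBlur(cv2.cvtColor(im,cv2.COLOR_BGR2LAB),(0,0),1.2).astype(float)
for n,P in [('along x',[(631+d,158) for d in range(-75,76,5)]),('along y',[(631,158+d) for d in range(-75,76,5)])]:
    q=proj(C,[(x,y,46) for x,y in P]); print(n,[tuple(g[int(round(v)),int(round(u))].astype(int)) for u,v in q])
E
```

```text
39.0 [618.5 156.8 268.8] [-3.1402 -0.      1.5697] 84.91065459827756
[-573.4  -87.8    9.4] [-0.05 -0.01 -0.02]
plate [array([ 12.3, 634. , 159. ]), array([ 10.7, 635. , 159. ]), array([ 10.2, 634. , 161. ]), array([  9., 631., 155.])]
along x [(np.int64(80), np.int64(127), np.int64(131)), (np.int64(47), np.int64(128), np.int64(128)), (np.int64(72), np.int64(128), np.int64(130)), (np.int64(76), np.int64(128), np.int64(130)), (np.int64(77), np.int64(128), np.int64(131)), (np.int64(77), np.int64(127), np.int64(131)), (np.int64(79), np.int64(127), np.int64(131)), (np.int64(79), np.int64(127), np.int64(132)), (np.int64(79), np.int64(126), np.int64(132)), (np.int64(119), np.int64(127), np.int64(133)), (np.int64(177), np.int64(126), np.int64(135)), (np.int64(177), np.int64(126), np.int64(135)), (np.int64(177), np.int64(126), np.int64(135)), (np.int64(177), np.int64(126), np.int64(135)), (np.int64(176), np.int64(126), np.int64(135)), (np.int64(176), np.int64(126), np.int64(135)), (np.int64(176), np.int64(126), np.int64(134)), (np.int64(175), np.int64(126), np.int64(135)), (np.int64(173), np
[... 1358 characters left out ...]
int64(176), np.int64(126), np.int64(135)), (np.int64(175), np.int64(126), np.int64(135)), (np.int64(175), np.int64(126), np.int64(135)), (np.int64(174), np.int64(126), np.int64(135)), (np.int64(173), np.int64(126), np.int64(135)), (np.int64(171), np.int64(126), np.int64(134)), (np.int64(171), np.int64(126), np.int64(135)), (np.int64(170), np.int64(126), np.int64(135)), (np.int64(169), np.int64(126), np.int64(135)), (np.int64(159), np.int64(127), np.int64(134)), (np.int64(160), np.int64(128), np.int64(133)), (np.int64(145), np.int64(128), np.int64(133)), (np.int64(165), np.int64(128), np.int64(134)), (np.int64(178), np.int64(128), np.int64(135)), (np.int64(176), np.int64(127), np.int64(135))]
```

Plate centre is about (633,158.5). Returning to the beaker.

move_arm:
  moves:
    - {"tx": -15, "ty": -2, "tz": 0, "wx": 0, "wy": 0, "wz": 0}
    - {"tx": -55, "ty": -8, "tz": 0, "wx": 0, "wy": 0, "wz": 0}
    - {"tx": -110, "ty": -17, "tz": 0, "wx": 0, "wy": 0, "wz": 0}
    - {"tx": -165, "ty": -25, "tz": 0, "wx": 0, "wy": 0, "wz": 0}
    - {"tx": -220, "ty": -34, "tz": 0, "wx": 0, "wy": 0, "wz": 0}
    - {"tx": -275, "ty": -42, "tz": 0, "wx": 0, "wy": 0, "wz": 0}
    - {"tx": -330, "ty": -51, "tz": 0, "wx": 0, "wy": 0, "wz": 0}
    - {"tx": -380, "ty": -58, "tz": 0, "wx": 0, "wy": 0, "wz": 0}

```text
t: 40.05
eef_pos: [559.0, -224.6, 270.4]
ee_rot: [3.141, 0.001, 1.57]
ft_force: [0.8, -0.3, 0.8]
grip_width: 85.2
```

move_arm:
  moves:
    - {"tx": -50, "ty": -8, "tz": 0, "wx": 0, "wy": 0, "wz": 0}
    - {"tx": -100, "ty": -15, "tz": 0, "wx": 0, "wy": 0, "wz": 0}
    - {"tx": -145, "ty": -22, "tz": 0, "wx": 0, "wy": 0, "wz": 0}
    - {"tx": -175, "ty": -27, "tz": 0, "wx": 0, "wy": 0, "wz": 0}
    - {"tx": -190, "ty": -29, "tz": 0, "wx": 0, "wy": 0, "wz": 0}
    - {"tx": -193, "ty": -30, "tz": 0, "wx": 0, "wy": 0, "wz": 0}
    - {"tx": -193, "ty": -30, "tz": 0, "wx": 0, "wy": 0, "wz": 0}
    - {"tx": -193, "ty": -30, "tz": 0, "wx": 0, "wy": 0, "wz": 0}

```text
t: 41.05
eef_pos: [530.7, -414.7, 270.1]
ee_rot: [3.141, 0.0, 1.572]
ft_force: [1.2, -0.7, -0.3]
grip_width: 84.6
```

```bash
python3 look.py w17; python3 plan.py 529 -416 50; python3 - <<'E'
from fit import *
f=lambda *a:np.round(fit(*a),1)
for n in ('w7','w17'): print(n,[f(*wc(n),529,-416,85,r,10) for r in (28,29,30)])
print('w4',[f(*wc('w4'),651,-147,108,r,10) for r in (28,29,30)])
E
```

```text
41.05 [ 530.7 -414.7  270.1] [3.1413e+00 1.0000e-04 1.5716e+00] 84.59059240023365
[ -1.2  -1.7 220. ] [0.02 0.01 0.04]
w7 [array([  26.6,  532. , -418. ]), array([  28.1,  531. , -416. ]), array([  28.3,  532. , -417. ])]
w17 [array([  27.1,  533. , -419. ]), array([  27.8,  531. , -416. ]), array([  28.3,  532. , -417. ])]
w4 [array([  28.,  654., -148.]), array([  27.8,  654. , -147. ]), array([  26.,  653., -147.])]
```

move_arm:
  moves:
    - {"tx": -1.5, "ty": 0, "tz": 25, "wx": 0, "wy": 0, "wz": 0}
    - {"tx": -1.5, "ty": 0, "tz": 70, "wx": 0, "wy": 0, "wz": 0}
    - {"tx": -1.5, "ty": 0, "tz": 118, "wx": 0, "wy": 0, "wz": 0}
    - {"tx": -1.5, "ty": 0, "tz": 158, "wx": 0, "wy": 0, "wz": 0}
    - {"tx": -1.5, "ty": 0, "tz": 190, "wx": 0, "wy": 0, "wz": 0}
    - {"tx": -1.5, "ty": 0, "tz": 210, "wx": 0, "wy": 0, "wz": 0}
    - {"tx": -1.5, "ty": 0, "tz": 219, "wx": 0, "wy": 0, "wz": 0}
    - {"tx": -1.5, "ty": 0, "tz": 220, "wx": 0, "wy": 0, "wz": 0}

```text
t: 42.1
eef_pos: [530.5, -417.3, 50.1]
ee_rot: [3.141, 0.0, 1.57]
ft_force: [-0.4, 0.0, 0.0]
grip_width: 84.9
```

move_arm:
  grip: 45
  moves:
    - {"tx": 0, "ty": 0, "tz": 0, "wx": 0, "wy": 0, "wz": 0}
    - {"tx": 0, "ty": 0, "tz": 0, "wx": 0, "wy": 0, "wz": 0}
    - {"tx": 0, "ty": 0, "tz": 0, "wx": 0, "wy": 0, "wz": 0}
    - {"tx": 0, "ty": 0, "tz": 0, "wx": 0, "wy": 0, "wz": 0}
    - {"tx": 0, "ty": 0, "tz": 0, "wx": 0, "wy": 0, "wz": 0}
    - {"tx": 0, "ty": 0, "tz": 0, "wx": 0, "wy": 0, "wz": 0}
    - {"tx": 0, "ty": 0, "tz": 0, "wx": 0, "wy": 0, "wz": 0}
    - {"tx": 0, "ty": 0, "tz": 0, "wx": 0, "wy": 0, "wz": 0}

```text
t: 43.1
eef_pos: [531.0, -417.6, 51.5]
ee_rot: [3.14, 0.001, 1.57]
ft_force: [-0.4, 2.7, 6.1]
grip_width: 55.8
```

move_arm:
  moves:
    - {"tx": 0, "ty": 0, "tz": -3, "wx": 0, "wy": 0, "wz": 0}
    - {"tx": 0, "ty": 0, "tz": -14, "wx": 0, "wy": 0, "wz": 0}
    - {"tx": 0, "ty": 0, "tz": -35, "wx": 0, "wy": 0, "wz": 0}
    - {"tx": 0, "ty": 0, "tz": -65, "wx": 0, "wy": 0, "wz": 0}
    - {"tx": 0, "ty": 0, "tz": -95, "wx": 0, "wy": 0, "wz": 0}
    - {"tx": 0, "ty": 0, "tz": -118, "wx": 0, "wy": 0, "wz": 0}
    - {"tx": 0, "ty": 0, "tz": -128, "wx": 0, "wy": 0, "wz": 0}
    - {"tx": 0, "ty": 0, "tz": -130, "wx": 0, "wy": 0, "wz": 0}

```text
t: 44.1
eef_pos: [530.5, -417.5, 180.6]
ee_rot: [3.141, 0.001, 1.57]
ft_force: [0.2, -0.8, -2.7]
grip_width: 55.9
```

```bash
python3 plan.py 633 158.5 180
```

```text
[5.761e+02 1.022e+02 2.000e-01] [ 0.05  0.05 -0.03]
```

move_arm:
  moves:
    - {"tx": 8, "ty": 1, "tz": 0, "wx": 0, "wy": 0, "wz": 0}
    - {"tx": 32, "ty": 6, "tz": 0, "wx": 0, "wy": 0, "wz": 0}
    - {"tx": 72, "ty": 13, "tz": 0, "wx": 0, "wy": 0, "wz": 0}
    - {"tx": 122, "ty": 22, "tz": 0, "wx": 0, "wy": 0, "wz": 0}
    - {"tx": 174, "ty": 31, "tz": 0, "wx": 0, "wy": 0, "wz": 0}
    - {"tx": 226, "ty": 40, "tz": 0, "wx": 0, "wy": 0, "wz": 0}
    - {"tx": 278, "ty": 49, "tz": 0, "wx": 0, "wy": 0, "wz": 0}
    - {"tx": 330, "ty": 58, "tz": 0, "wx": 0, "wy": 0, "wz": 0}

```text
t: 45.1
eef_pos: [587.8, -84.9, 178.6]
ee_rot: [-3.14, -0.001, 1.57]
ft_force: [0.6, -1.0, -1.8]
grip_width: 55.6
```

move_arm:
  moves:
    - {"tx": 50, "ty": 9, "tz": 0, "wx": 0, "wy": 0, "wz": 0}
    - {"tx": 100, "ty": 18, "tz": 0, "wx": 0, "wy": 0, "wz": 0}
    - {"tx": 148, "ty": 26, "tz": 0, "wx": 0, "wy": 0, "wz": 0}
    - {"tx": 190, "ty": 34, "tz": 0, "wx": 0, "wy": 0, "wz": 0}
    - {"tx": 222, "ty": 40, "tz": 0, "wx": 0, "wy": 0, "wz": 0}
    - {"tx": 240, "ty": 43, "tz": 0, "wx": 0, "wy": 0, "wz": 0}
    - {"tx": 246, "ty": 44, "tz": 0, "wx": 0, "wy": 0, "wz": 0}
    - {"tx": 246, "ty": 44, "tz": 0, "wx": 0, "wy": 0, "wz": 0}

```text
t: 46.1
eef_pos: [632.4, 158.1, 179.4]
ee_rot: [-3.141, 0.0, 1.57]
ft_force: [-0.3, -0.3, -2.3]
grip_width: 55.9
```

```bash
python3 plan.py 632.5 158.5 95
```

```text
[ 0.4  0.2 84.4] [-0.03  0.01 -0.05]
```

move_arm:
  moves:
    - {"tx": 0, "ty": 0, "tz": 10, "wx": 0, "wy": 0, "wz": 0}
    - {"tx": 0, "ty": 0, "tz": 28, "wx": 0, "wy": 0, "wz": 0}
    - {"tx": 0, "ty": 0, "tz": 48, "wx": 0, "wy": 0, "wz": 0}
    - {"tx": 0, "ty": 0, "tz": 65, "wx": 0, "wy": 0, "wz": 0}
    - {"tx": 0, "ty": 0, "tz": 76, "wx": 0, "wy": 0, "wz": 0}
    - {"tx": 0, "ty": 0, "tz": 82, "wx": 0, "wy": 0, "wz": 0}
    - {"tx": 0, "ty": 0, "tz": 84, "wx": 0, "wy": 0, "wz": 0}
    - {"tx": 0, "ty": 0, "tz": 85, "wx": 0, "wy": 0, "wz": 0}

```text
t: 47.1
eef_pos: [632.9, 158.7, 95.2]
ee_rot: [3.141, -0.0, 1.57]
ft_force: [0.1, -0.4, -1.4]
grip_width: 55.8
```

move_arm:
  moves:
    - {"tx": 0, "ty": 0, "tz": 0.3, "wx": 0, "wy": 0, "wz": 0}
    - {"tx": 0, "ty": 0, "tz": 0.6, "wx": 0, "wy": 0, "wz": 0}
    - {"tx": 0, "ty": 0, "tz": 0.9, "wx": 0, "wy": 0, "wz": 0}
    - {"tx": 0, "ty": 0, "tz": 1.2, "wx": 0, "wy": 0, "wz": 0}
    - {"tx": 0, "ty": 0, "tz": 1.5, "wx": 0, "wy": 0, "wz": 0}
    - {"tx": 0, "ty": 0, "tz": 1.7, "wx": 0, "wy": 0, "wz": 0}
    - {"tx": 0, "ty": 0, "tz": 1.8, "wx": 0, "wy": 0, "wz": 0}
    - {"tx": 0, "ty": 0, "tz": 1.8, "wx": 0, "wy": 0, "wz": 0}

```text
t: 48.1
eef_pos: [632.5, 158.7, 92.9]
ee_rot: [3.142, -0.0, 1.57]
ft_force: [0.3, -0.2, -2.8]
grip_width: 55.8
```

move_arm:
  moves:
    - {"tx": 0, "ty": 0, "tz": 0.2, "wx": 0, "wy": 0, "wz": 0}
    - {"tx": 0, "ty": 0, "tz": 0.4, "wx": 0, "wy": 0, "wz": 0}
    - {"tx": 0, "ty": 0, "tz": 0.6, "wx": 0, "wy": 0, "wz": 0}
    - {"tx": 0, "ty": 0, "tz": 0.8, "wx": 0, "wy": 0, "wz": 0}
    - {"tx": 0, "ty": 0, "tz": 1, "wx": 0, "wy": 0, "wz": 0}
    - {"tx": 0, "ty": 0, "tz": 1.1, "wx": 0, "wy": 0, "wz": 0}
    - {"tx": 0, "ty": 0, "tz": 1.2, "wx": 0, "wy": 0, "wz": 0}
    - {"tx": 0, "ty": 0, "tz": 1.2, "wx": 0, "wy": 0, "wz": 0}

```text
t: 49.1
eef_pos: [632.9, 158.7, 92.6]
ee_rot: [3.141, -0.0, 1.57]
ft_force: [-2.7, 0.5, 6.0]
grip_width: 55.9
```

Contact. Releasing.

move_arm:
  grip: 85
  moves:
    - {"tx": 0, "ty": 0, "tz": 0, "wx": 0, "wy": 0, "wz": 0}
    - {"tx": 0, "ty": 0, "tz": 0, "wx": 0, "wy": 0, "wz": 0}
    - {"tx": 0, "ty": 0, "tz": 0, "wx": 0, "wy": 0, "wz": 0}
    - {"tx": 0, "ty": 0, "tz": 0, "wx": 0, "wy": 0, "wz": 0}
    - {"tx": 0, "ty": 0, "tz": 0, "wx": 0, "wy": 0, "wz": 0}
    - {"tx": 0, "ty": 0, "tz": 0, "wx": 0, "wy": 0, "wz": 0}
    - {"tx": 0, "ty": 0, "tz": 0, "wx": 0, "wy": 0, "wz": 0}
    - {"tx": 0, "ty": 0, "tz": 0, "wx": 0, "wy": 0, "wz": 0}

```text
t: 50.1
eef_pos: [632.5, 158.7, 91.7]
ee_rot: [3.142, -0.0, 1.57]
ft_force: [0.3, 0.4, 0.5]
grip_width: 85.0
```

move_arm:
  moves:
    - {"tx": 0, "ty": 0, "tz": -8, "wx": 0, "wy": 0, "wz": 0}
    - {"tx": 0, "ty": 0, "tz": -25, "wx": 0, "wy": 0, "wz": 0}
    - {"tx": 0, "ty": 0, "tz": -55, "wx": 0, "wy": 0, "wz": 0}
    - {"tx": 0, "ty": 0, "tz": -90, "wx": 0, "wy": 0, "wz": 0}
    - {"tx": 0, "ty": 0, "tz": -125, "wx": 0, "wy": 0, "wz": 0}
    - {"tx": 0, "ty": -5, "tz": -155, "wx": 0, "wy": 0, "wz": 0}
    - {"tx": 0, "ty": -13, "tz": -173, "wx": 0, "wy": 0, "wz": 0}
    - {"tx": 0, "ty": -14, "tz": -176, "wx": 0, "wy": 0, "wz": 0}

```text
t: 51.1
eef_pos: [618.7, 158.8, 269.6]
ee_rot: [3.139, -0.0, 1.57]
ft_force: [-0.2, 0.8, 0.3]
grip_width: 84.6
```

```bash
python3 look.py w18; python3 - <<'E'
from fit import *
f=lambda *a:np.round(fit(*a),1)
print('plate',[f(*wc('w18'),633,158,46,r,8) for r in (48,49,50)])
print('rim',[f(*wc('w18'),633,158,126,r,10) for r in (29,30)])
s=manip.snapshot('scene')[:,:,::-1].copy();S=cam('scene'); t=manip.snapshot('top')[:,:,::-1].copy();T=cam('top')
for n,x,y,z,r in(('rim',633,158,126,30),('cap',386,250,146,17),('lid',647,-143,86,31)): print(n,'scene',f(s,S,x,y,z,r),'top',f(t,T,x,y,z,r))
# bystanders: change against the start views
for nm,im in(('scene',s),('top',t)):
    d=np.abs(im.astype(int)-cv2.imread(f'pics/{nm}0.png')).max(2)>40
    b=dict(top=dict(rack=(100,180,180,230),tip=(393,235,460,290)),scene=dict(rack=(405,310,480,360),tip=(250,180,298,225)))[nm]
    for k,(x0,y0,x1,y1) in b.items(): print(nm,k,'changed',d[y0:y1,x0:x1].mean().round(3))
E
```

```text
51.1 [618.7 158.8 269.6] [ 3.1390e+00 -2.0000e-04  1.5705e+00] 84.57121743136344
plate [array([ 14.5, 639. , 159. ]), array([ 15.3, 638. , 159. ]), array([ 15.7, 641. , 150. ])]
rim [array([ 31.5, 634. , 160. ]), array([ 31., 633., 160.])]
rim scene [ 20. 634. 162.] top [ 15.4 634.  158. ]
cap scene [ 21.5 385.  251. ] top [  1.4 393.  236. ]
lid scene [  14.4  652.  -145. ] top [  19.5  651.  -144. ]
scene rack changed 0.0
scene tip changed 0.006
top rack changed 0.552
top tip changed 0.843
```

```bash
python3 - <<'E'
from h import *
for nm,B in dict(top=dict(rack=(100,180,180,230),tip=(393,235,460,290),mat=(460,190,525,248)),scene=dict(rack=(405,310,480,360),tip=(250,180,298,225),yellow=(435,280,470,315))).items():
    a=cv2.imread(f'pics/{nm}0.png'); b=manip.snapshot(nm)[:,:,::-1].copy()
    for k,(x0,y0,x1,y1) in B.items():
        m=cv2.matchTemplate(b[y0-15:y1+15,x0-15:x1+15],a[y0:y1,x0:x1],cv2.TM_CCOEFF_NORMED); _,v,_,l=cv2.minMaxLoc(m)
        print(nm,k,round(v,3),(l[0]-15,l[1]-15),a[y0:y1,x0:x1].mean((0,1)).round(),b[y0:y1,x0:x1].mean((0,1)).round())
print(manip.observe()['qpos'].round(2))
E
```

```text
top rack 0.385 (-15, -15) [ 98. 104. 109.] [48. 55. 93.]
top tip 0.997 (0, 0) [107. 116. 119.] [152. 165. 170.]
top mat 0.998 (0, 0) [74. 79. 81.] [106. 113. 115.]
scene rack 0.998 (0, 0) [112. 120. 126.] [126. 134. 139.]
scene tip 0.973 (0, 0) [140. 153. 154.] [156. 168. 169.]
scene yellow 0.998 (0, 0) [ 84. 156. 170.] [ 95. 174. 188.]
[0.05 0.24 0.33 1.66 0.   0.05]
```

```bash
python3 -c "
from workcell import manip
print(manip.finish_job())"
```

```text
the job is handed in; nothing more can be done
None
```

All three containers are at their next stations, and I handed the job in at about 51 s. No verdict was reported, so the checks below are my own. The order was beaker to the black mat, jar to the balance, bottle to the cold plate, then beaker to the stirrer. Each was set down slowly until I felt about 5–6 N of contact.

- **Failed grasp:** the first try at the jar closed on top of its lid, pressing with about 8 N. The fingertips sat farther back than I had assumed. The jar moved 3 mm at most, and I re-gripped it about 20 mm lower.
- **Jar:** the wrist view put it about 2 mm from the pan centre. The top and scene views read it 4–5 mm farther out.
- **Bottle:** the wrist view put its cap about 1 mm from the cold-plate centre. The scene view agreed on the cap, but its fit of the disc was 20 mm off and I discarded it; the top view was unusable there.
- **Beaker:** its rim measured about (634, 160) mm against a plate centre of about (633, 158.5), taken while the plate was bare. A later plate fit with the beaker on it was ambiguous and would give about 5 mm.
- **Bystanders:** template matching against the starting scene view showed no shift of the tube rack or tip box. The top view agreed for the tip box, but the arm hid the rack there.
- **Not checked by eye:** I reached the 16-picture limit before placing the bottle and the beaker on their stations. For those two I relied on edge fits and contact forces.

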